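# Empty the worn sticks into the push-and-turn safety can

### The arm

A 6-joint arm with a two-finger parallel gripper is mounted at the origin on a cart in front of the work surface, level with it; the furniture and walls round the work are solid. World frame = base frame: x ahead of the robot, y to its left, z up, the work surface at z = 0. Lengths are in m, angles in degrees, forces in N, time in s.
With the tool pointing down it reaches from about 0.3 to 0.75 m from the base axis. Payload 8.5 kg.
Tool frame: the origin (TCP) lies midway between the tips of the shut fingers; the grasp point (between the pads) lies 19 mm behind it (env.hold_point_z is the distance from the TCP to the grasp point, in m); z points along the fingers, y is the line along which they close (so a half turn about z gives the same grasp; the last joint's range is limited). The gripper opens to 85 mm and grips with 20 to 120 N. Pads are 22 mm wide; open, the fingers measure 114 mm over their backs; the gripper's body (76 mm by 85 mm) begins 54 mm behind the grasp point. The pads swing forward as they close: fully open they stand 13 mm farther back than shut.
Start: joints at [63.81, 21.807, 74.336, -0, 83.858, -12.336], TCP at [0.132, 0.534, 0.231] pointing down, gripper open.
Joint ranges: [-178.18, 178.18], [-50.72, 133.34], [12.68, 142.11], [-81.47, 261.47], [9.98, 163.14], [-165.26, 165.26]. Speed limits (degrees/s): [136.94, 136.94, 180, 180, 180, 180].

### API

Orientations are given as a 3x3 rotation matrix whose columns are the frame's x, y, z axes.
In Python, from rig import observe, get_image, camera_info, env gives the robot as it stands.
- The arm moves only by the tool drive_tool, never from a script. Its arguments are lists of equal length, an entry for each row: "offset": the shift along the tool's x, y, z in units of 40 mm (1.0 is 40 mm), a list of three; "turn": the turn, a rotation vector about the tool's x, y, z in units of 6 degrees (1.0 is 6 degrees), a list of three; "hand": the opening, from 0 (shut) to 1 (fully open). A call has exactly 10 rows; each row shifts and turns the commanded pose from where the row before left it, along the tool's axes as they then stand; what a row does not reach is not made up. A row lasts 1/8 s, in which the tool goes at most 62.5 mm and 10.7 degrees, less where a joint would pass 70% of its speed; a pose out of reach is approached as far as the arm can. A call is refused whole if a number of a shift passes 1 or a number of a turn 1, either way. A call with a gripper value outside its range is refused whole. The fingers move at their own pace and stop on an object; "newtons" is the grip in N (left out, the last holds). Time passes only in rows, so rows that do not move let the fingers close, or fill a call up. It gives the time, the measured TCP pose, the force, the opening and the grip force at its end, in the units of the state.
- observe(): the state, without advancing time (a new reading comes with each control period).
- get_image(name): name is "side" or "top"; returns the picture (480x640x3 uint8, blue, green, red); there is no depth.
- camera_info(name): a dict with "fx", "fy", "cx", "cy" (pixels), "k1" (the pictures are not rectified: a ray, as slopes to the right and down, at radius r is drawn at 1 + k1 r^2 times it, then the intrinsics apply), "world_to_cam" (4x4, takes a point from world to camera coordinates). Camera axes: x right, y down, z forward; pixel columns grow to the right and rows downward; lengths in m; the calibration is good to about 2 mm. A picture is of the moment at which its call begins. camera_info takes no time and is no camera call.
- env.close_job(): hands the job in; it is judged then, once.
The state is a dict: "time_s": time; "q": joint angles; "qvel": joint speeds; "joint_efforts": joint torques, N m; "position": TCP position; "tool_rot": TCP orientation; "ft_force": force on the tool from outside, world axes, zero at the start; "wrist_torque": the same for the moment, N m; "grip_width": finger opening in m; "gripper_force": force on a finger pad.
Only numpy, scipy, OpenCV 4.12 (cv2) and the standard library are available. Lean on these libraries where they do the work, as an engineer would, in place of code of your own. Each camera call takes 0.05 s, during which the arm holds its last target. There are 200 camera calls.

### The job

Put every worn grey polishing stick into the red safety can: some lie on the counter and some in the lower grey tray, hidden under the blue tray stacked on it. The can's yellow lid only turns while it is pressed down firmly; once the sticks are in, put the lid back and lock it again with press and turn, stack the blue tray on the grey one as before, and leave the other things on the counter alone.

Things in the scene. Friction and masses are not known exactly. Their poses are not given: they have to be found in the camera images.
- can: red safety waste can fixed to the counter, upright; origin at the centre of its underside, z up. Outer diameter 118 mm, inner 108 mm, inner floor 5 mm up, top of the sprung seal ring on its rim 121 mm up. Two steel catches on its +x and -x sides reach out to 89 mm from the axis and up to 134 mm
- can_mouth (a point): centre of the can's mouth at the top of the unpressed seal ring, 121 mm above the counter; axes as the can's. The closed lid's origin lies here
- can_catch (a point): centre of the pocket of the +x catch, 75 mm from the can's axis (the -x one is alike). It is open only on its counter-clockwise side (seen from above): a roof, a stop at the clockwise end, and a lip 5 mm below the roof at the open end, which a lid tab passes only while the lid is pressed down 5 mm or more
- seal (a joint): how far the sprung seal ring on the can's rim is pressed down: 0 (free) to 0.010 m (bottom). Starts to yield at about 5 N, 9 N at 6 mm, 12 N at 10 mm; slides easily under the lid. 5.5 mm or more lets the lid turn; about 8 mm is a good depth
- lid: yellow lid, loose, 0.18 kg: 120 x 6 mm disc with a plug below it (99 mm across, 9 mm deep, stepped to 93 mm at its foot) and two 14 mm wide, 6 mm thick tabs at +x and -x that reach 80 mm from the axis. Origin on the axis at the underside of the disc, z up; on the counter it rests on its plug, origin 9 mm up. Locked: the lid's x axis lies along the can's x axis (either way round), with about 0.06 rad of play
- lid_grip (a point): point on the lid's axis in its black grip bar (80 mm along the lid's x, 16 mm wide, from 6 to 40 mm above the lid's origin), 30 mm above the origin. To open: press, turn counter-clockwise (from above) 0.5 to 0.8 rad while pressed, lift. To close: set it on 0.5 to 0.8 rad counter-clockwise from locked, press, turn clockwise to the stop, let it rise
- base_tray: grey lower tray fixed to the counter, 140 (x) x 220 (y) mm, floor 4 mm thick, rim 12 mm high over the counter, inside 132 x 212 mm; origin at the centre of its underside, z up. The free counter in front of tray and can, where lid and blue tray can be laid down, ends at x = 0.35 m in the robot's frame
- top_tray: blue tray, loose, about 0.35 kg, 120 (x) x 200 (y) mm, walls up to 58 mm, on four corner legs 40 mm high that stand on the grey tray's floor inside its rim (6 mm of play all round); a scraper and a marker are fixed in it. Origin at the centre, at the level of the legs' feet, z up
- top_tray_grip (a point): middle of the blue tray's black handle bar, 105 mm above the tray's origin; the bar runs along the tray's y, 112 mm long, 14 mm wide, top 114 mm and underside 96 mm above the origin, on posts at y = +-50 mm
- stick_1: worn grey polishing stick, a 22 x 70 x 22 mm square bar, 50 g; origin at the centre of its underside, long axis y; starts in the grey tray. It may be absent.
- stick_2: worn grey polishing stick, a 22 x 70 x 22 mm square bar, 50 g; origin at the centre of its underside, long axis y; starts in the grey tray. It may be absent.
- stick_3: worn grey polishing stick, a 22 x 70 x 22 mm square bar, 50 g; origin at the centre of its underside, long axis y; starts in the grey tray. It may be absent.
- stick_4: worn grey polishing stick, a 22 x 70 x 22 mm square bar, 50 g; origin at the centre of its underside, long axis y; starts on the front left part of the counter, which is 2 mm higher. It may be absent.
- stick_5: worn grey polishing stick, a 22 x 70 x 22 mm square bar, 50 g; origin at the centre of its underside, long axis y; starts on the front left part of the counter, which is 2 mm higher. It may be absent.
- ink_tin_1: black and white ink tin, 69 mm across, 53 mm high, a bystander standing on the counter; origin at the centre of its underside
- ink_tin_3: blue and white ink tin, 61 mm across, 46 mm high, a bystander standing on the counter; origin at the centre of its underside
- tape_roll: roll of blue masking tape, 93 mm across, 24 mm high, a bystander standing on the counter; origin at the centre of its underside
- pigment_jar: small ochre jar, 39 mm across, 46 mm high, a bystander standing on the counter; origin at the centre of its underside
There are look-alikes about, which are no part of the job. What is shaped like the stick_5 but brown is not meant.

How it is judged (in metres and radians):
On the way, in this order (a step that is already met when the one before it is completed fails the run):
1. the lid is off the can (distance between lid and can_mouth above 0.1 m), for 0.2 s.
2. all the sticks are in the can (horizontal distance between each of stick_1, stick_2, stick_3, stick_4, stick_5 and can below 0.055 m and z of stick_1 in the frame of can between 0 and 0.105 m and z of stick_2 in the frame of can between 0 and 0.105 m and z of stick_3 in the frame of can between 0 and 0.105 m and z of stick_4 in the frame of can between 0 and 0.105 m and z of stick_5 in the frame of can between 0 and 0.105 m), for 0.2 s.
At the end, for the whole second after the job is handed in: every stick is in the can below its rim; the lid sits level on the can, within 3 mm of its rest height, 8 mm of centred and 0.10 rad of locked; the blue tray stands level, all legs on the grey tray's floor; lid and tray are released and at rest (all of step 2 and horizontal distance between lid and can below 0.008 m and z of lid in the frame of can_mouth between -0.003 and 0.002 m and angle between lid's own z axis and vertical below 0.05 rad and angle between the x axis of lid and the x axis of can, either way round below 0.1 rad and horizontal distance between top_tray and base_tray below 0.014 m and z of top_tray in the frame of base_tray below 0.007 m and angle between top_tray's own z axis and vertical below 0.04 rad and linear speed of each of lid, top_tray below 0.02 m/s); the robot touches nothing.
It fails at once if a bystander was moved more than 3 cm (distance of any of ink_tin_1, ink_tin_3, tape_roll, pigment_jar from where it was at the start of the episode above 0.03 m).
Of stick_1, stick_2, stick_3, stick_4, stick_5 only 3 to 4 are there at a start; the rules pass over those that are not, and their reading is None.
At some moment in a run one of stick_1, stick_2, stick_3, stick_4, stick_5 may be knocked a few centimetres aside while the robot is not near it.
It also fails if it takes over 208 s, if anything falls off the work surface, if the arm or the gripper's body presses on something with over 40 N, if the wrist force passes 120 N, or if a joint passes its speed limit or range.

## Working session

There is one attempt and no reset: what is moved stays moved. The work goes in short steps, Python scripts to look and compute and a tool call to move; the robot and the scene stay as the last step left them, time stands still between calls to the robot, and variables do not carry over. Pictures are saved under pics/ and viewed, at most 14 in all, crops included, and the job is handed in when it is done.

Besides the shell and the picture viewer there is one more tool, called after ">>>" in YAML: its name, and indented under it one key for each argument. drive_tool: Moves the arm, as the interface text tells. Its arguments: {"type":"object","properties":{"offset":{"type":"array"},"turn":{"type":"array"},"hand":{"type":"array"},"newtons":{"type":"number"}},"required":["offset","turn","hand"]}

```bash
ls; mkdir -p pics; python3 - <<'E'
from rig import observe,get_image,camera_info,env
import cv2
for n in("top","side"):
    cv2.imwrite(f"pics/{n}0.png",get_image(n)); print(n,camera_info(n))
s=observe(); print(s)
print(env.hold_point_z)
E
```

```text
pics
top {'fx': 514.3032778302951, 'fy': 514.3032778302951, 'cx': 317.0603296692509, 'cy': 239.99079372395627, 'k1': -0.11268348532422201, 'world_to_cam': array([[-3.53500578e-03, -9.99861466e-01,  1.62650505e-02,
         4.30952146e-02],
       [-9.91081579e-01,  1.33634900e-03, -1.33249832e-01,
         6.06935384e-01],
       [ 1.33209636e-01, -1.65910309e-02, -9.90949005e-01,
         1.43136892e+00],
       [ 0.00000000e+00,  0.00000000e+00,  0.00000000e+00,
         1.00000000e+00]])}
side {'fx': 593.5071678618741, 'fy': 593.5071678618741, 'cx': 315.8685774559543, 'cy': 242.97779391322086, 'k1': -0.08418403829992332, 'world_to_cam': array([[-0.97969007, -0.20027189, -0.00992668,  0.59383753],
       [-0.11750124,  0.61349895, -0.78090492,  0.11970866],
       [ 0.16248332, -0.7638784 , -0.62457102,  1.35315482],
       [ 0.        ,  0.        ,  0.        ,  1.        ]])}
{'time_s': 0.1, 'q': array([ 6.38105213e+01,  2.18379384e+01,  7.43769734e+01, -2.44783750e-05,
        8.38590894e+01, -1.23356340e+01]), 'qvel': array([-0.03347324,  0.02797341, -0.10223068,  0.03885006, -0.12841738,
       -0.07558648]), 'joint_efforts': array([ 4.82698611e-03, -4.49217868e+01, -2.31653595e+01, -7.78845038e-05,
        3.65046159e-03,  3.24177165e-05]), 'position': array([0.1315836 , 0.53377094, 0.23078618]), 'tool_rot': array([[-9.70909618e-01,  2.39445588e-01, -5.69638669e-04],
       [ 2.39446107e-01,  9.70908965e-01, -1.15915794e-03],
       [ 2.75512037e-04, -1.26183535e-03, -9.99999166e-01]]), 'ft_force': array([-0.56286768, -0.97443707, -0.12450194]), 'wrist_torque': array([ 0.01529723, -0.06006508, -0.04537859]), 'gripper_force': 0.0, 'grip_width': 0.0851230171169215}
0.0187
```

View pics/top0.png

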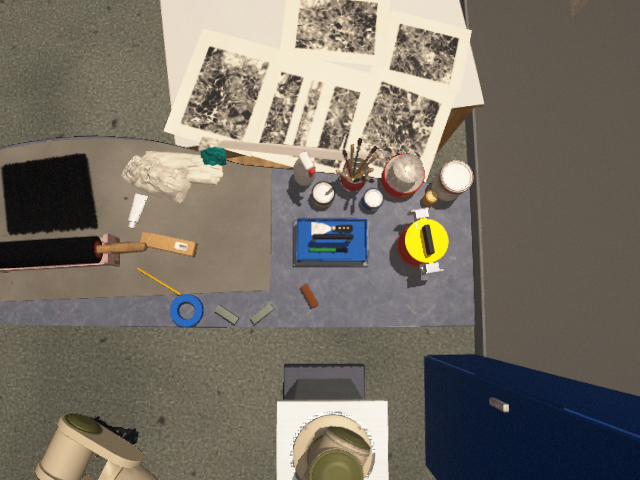

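View pics/side0.png

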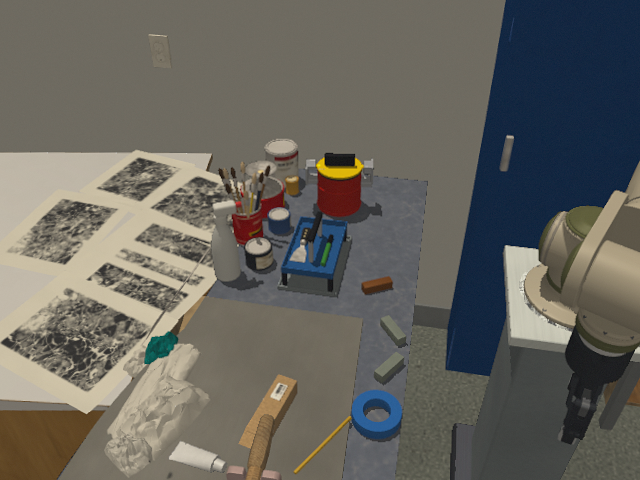

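The top view shows the blue tray at (331,242) and the can with its yellow lid at (426,241). Two grey sticks lie at (227,315) and (261,315). The brown bar at (309,296) is the look-alike. I'll enlarge to confirm and measure.

```bash
cat > h.py <<'E'
import numpy as np,cv2
from rig import observe,get_image,camera_info,env
def cam(n):
    c=camera_info(n); return c,np.array([[c['fx'],0,c['cx']],[0,c['fy'],c['cy']],[0,0,1.]]),c['world_to_cam']
def proj(n,P):
    c,K,T=cam(n); P=np.atleast_2d(np.array(P,float))
    return cv2.projectPoints(P,cv2.Rodrigues(T[:3,:3])[0],T[:3,3],K,np.array([c['k1'],0,0,0.]))[0].reshape(-1,2)
def back(n,uv,z):
    c,K,T=cam(n); uv=np.array(uv,float).reshape(-1,1,2)
    r=cv2.undistortPoints(uv,K,np.array([c['k1'],0,0,0.])).reshape(-1,2)
    d=np.c_[r,np.ones(len(r))]@T[:3,:3]; o=-T[:3,:3].T@T[:3,3]
    z=np.broadcast_to(z,len(d)); return o+d*((z-o[2])/d[:,2])[:,None]
def crop(img,u0,v0,w,h,f):
    c=cv2.resize(img[v0:v0+h,u0:u0+w],None,fx=f,fy=f,interpolation=cv2.INTER_CUBIC)
    st=20
    for u in range((u0//st+1)*st,u0+w,st):
        cv2.line(c,((u-u0)*f,0),((u-u0)*f,6),(0,255,255),1); cv2.putText(c,str(u),((u-u0)*f-10,16),0,.35,(0,255,255),1)
    for v in range((v0//st+1)*st,v0+h,st):
        cv2.line(c,(0,(v-v0)*f),(6,(v-v0)*f),(0,255,255),1); cv2.putText(c,str(v),(8,(v-v0)*f+4),0,.35,(0,255,255),1)
    return c
E
python3 - <<'E'
from h import *
t=cv2.imread('pics/top0.png')
cv2.imwrite('pics/c1.png',crop(t,280,195,190,140,4))
cv2.imwrite('pics/c2.png',crop(t,160,270,160,65,5))
print(back('top',[[227,315],[261,315],[309,296]],.022))
E
```

```text
[[0.39413759 0.2987784  0.022     ]
 [0.39423414 0.20169413 0.022     ]
 [0.44797911 0.06491953 0.022     ]]
```

View pics/c1.png

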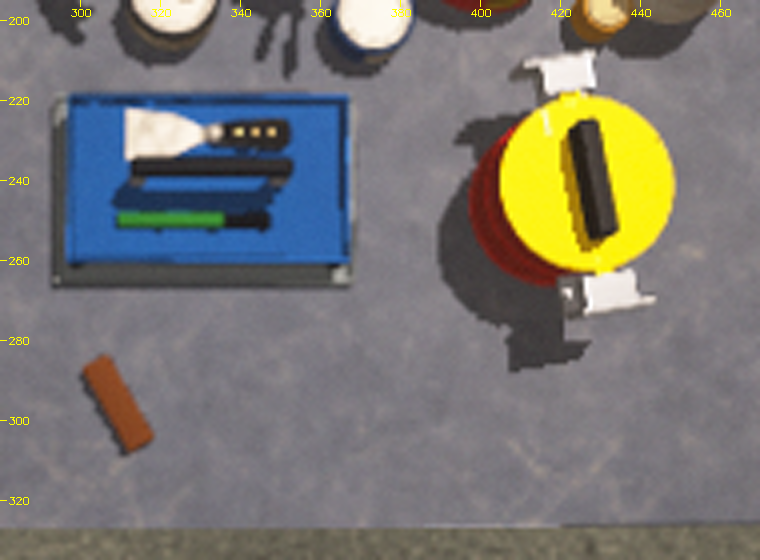

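View pics/c2.png

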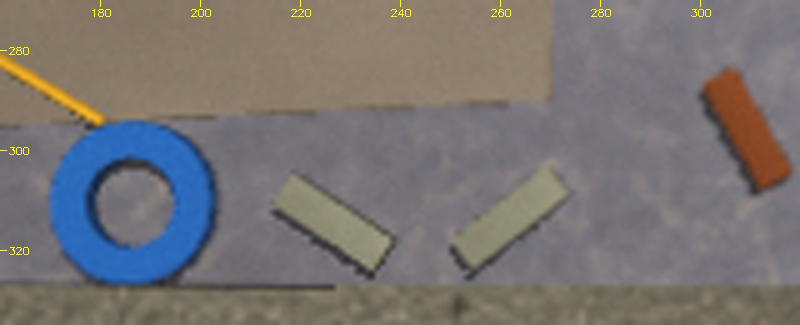

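The grey bars at (227,315) and (261,315) match the stick description. The bar at (309,296) is brown, so it stays. Next I'll compute the poses.

```bash
python3 - <<'E'
from h import *
t=cv2.imread('pics/top0.png'); hsv=cv2.cvtColor(t,cv2.COLOR_BGR2HSV)
# lid disc by yellow mask hull
m=cv2.inRange(hsv,(22,120,120),(38,255,255)); m[:, :380]=0; m[:200]=0
c=max(cv2.findContours(m,0,2)[0],key=cv2.contourArea); h=cv2.convexHull(c).reshape(-1,2)
P=back('top',h+0.0,.127); (x,y),r=cv2.minEnclosingCircle(P[:,:2].astype(np.float32)); print('lid',x,y,r)
def sticks(u0,v0,u1,v1,z,lo,hi,nm):
    m=cv2.inRange(hsv,lo,hi); k=np.zeros_like(m); k[v0:v1,u0:u1]=255; m&=k
    c=max(cv2.findContours(m,0,2)[0],key=cv2.contourArea).reshape(-1,2)
    P=back('top',c+0.0,z)[:,:2]; print(nm,cv2.contourArea(c),cv2.minAreaRect((P*1000).astype(np.float32)))
g=hsv[310:320,222:232].reshape(-1,3); print(g.mean(0), hsv[300:302,240:245].reshape(-1,3).mean(0))
sticks(205,295,245,328,.024,(22,25,90),(45,120,255),'A')
sticks(245,295,285,328,.024,(22,25,90),(45,120,255),'B')
sticks(295,275,325,312,.022,(3,120,60),(15,255,255),'brown')
print('A',back('top',[[219,304.5],[239,317.5],[234.5,324],[215,311]],.024).round(3))
print('bar ends',back('top',[[425,225.5],[431.5,254]],.161).round(3))
print('catch tops',back('top',[[422,213],[433,268]],.134).round(3))
print('tray rim corners z.098?',back('top',[[297,219],[367,219],[367,260],[297,260.5]],.058).round(3))
print('base',back('top',[[293,220],[293,267],[368,267]],.012).round(3))
print('handle',back('top',[[313,237],[353,237]],.114).round(3))
print('tin bottoms etc',back('top',[[323,192],[373,197],[429,196],[404,175]],.05).round(3))
E
```

```text
lid 0.5943652391433716 -0.25115469098091125 0.0626632496714592
[ 42.04  37.62 130.98] [134.9  14.4 120.7]
A 160.5 ((397.44464111328125, 300.6430358886719), (69.25274658203125, 21.94780921936035), 56.93047332763672)
B 159.5 ((399.3833923339844, 200.00555419921875), (21.2171688079834, 69.70616149902344), 37.86854553222656)
brown 146.0 ((449.5276184082031, 64.8470230102539), (68.17876434326172, 20.521141052246094), 30.16779899597168)
A [[0.424 0.322 0.024]
 [0.387 0.264 0.024]
 [0.369 0.277 0.024]
 [0.405 0.333 0.024]]
bar ends [[ 0.629 -0.243  0.161]
 [ 0.553 -0.258  0.161]]
catch tops [[ 0.668 -0.243  0.134]
 [ 0.518 -0.268  0.134]]
tray rim corners z.098? [[ 0.665  0.099  0.058]
 [ 0.665 -0.101  0.058]
 [ 0.548 -0.099  0.058]
 [ 0.547  0.099  0.058]]
base [[ 0.67   0.111  0.012]
 [ 0.532  0.111  0.012]
 [ 0.531 -0.107  0.012]]
handle [[ 0.605  0.054  0.114]
 [ 0.605 -0.055  0.114]]
tin bottoms etc [[ 0.745  0.024  0.05 ]
 [ 0.731 -0.12   0.05 ]
 [ 0.734 -0.284  0.05 ]
 [ 0.797 -0.212  0.05 ]]
```

Can at about (0.593, -0.252) with heading 10°. Blue tray at about (0.605, 0), heading 0°. Lid first: I'll rotate the tool to heading -80°, then go above the lid.

>>> drive_tool:
  offset:
    - [0,0,0]
    - [0,0,0]
    - [0,0,0]
    - [0,0,0]
    - [0,0,0]
    - [0,0,0]
    - [0,0,0]
    - [0,0,0]
    - [0,0,0]
    - [0,0,0]
  turn:
    - [0,0,1]
    - [0,0,1]
    - [0,0,1]
    - [0,0,1]
    - [0,0,1]
    - [0,0,1]
    - [0,0,1]
    - [0,0,1]
    - [0,0,1]
    - [0,0,1]
  hand: [0.6,0.6,0.6,0.6,0.6,0.6,0.6,0.6,0.6,0.6]

```text
time_s: 1.35
position: [0.1316, 0.5338, 0.2309]
tool_rot: [[-0.275, 0.962, -0.0], [0.962, 0.275, -0.001], [-0.001, -0.001, -1.0]]
ft_force: [0.5, -0.1, -1.0]
grip_width: 0.0514
gripper_force: 0.0
```

>>> drive_tool:
  offset:
    - [0,0,0]
    - [0,0,0]
    - [0,0,0]
    - [0,0,0]
    - [0,0,0]
    - [0,0,0]
    - [0,0,0]
    - [0,0,0]
    - [0,0,0]
    - [0,0,0]
  turn:
    - [0,0,1]
    - [0,0,1]
    - [0,0,1]
    - [0,0,1]
    - [0,0,1]
    - [0,0,1]
    - [0,0,1]
    - [0,0,1]
    - [0,0,1]
    - [0,0,1]
  hand: [0.6,0.6,0.6,0.6,0.6,0.6,0.6,0.6,0.6,0.6]

```text
time_s: 2.6
position: [0.1316, 0.5338, 0.2309]
tool_rot: [[0.695, 0.719, -0.0], [0.719, -0.695, -0.001], [-0.001, 0.0, -1.0]]
ft_force: [0.1, 0.1, 0.0]
grip_width: 0.0513
gripper_force: 0.0
```

>>> drive_tool:
  offset:
    - [0,0,0]
    - [0,0,0]
    - [0,0,0]
    - [0,0,0]
    - [0,0,0]
    - [0,0,0]
    - [0.33,0.89,0]
    - [0.33,0.89,0]
    - [0.33,0.89,0]
    - [0.33,0.89,0]
  turn:
    - [0,0,1]
    - [0,0,1]
    - [0,0,1]
    - [0,0,1]
    - [0,0,1]
    - [0,0,1]
    - [0,0,0]
    - [0,0,0]
    - [0,0,0]
    - [0,0,0]
  hand: [0.6,0.6,0.6,0.6,0.6,0.6,0.6,0.6,0.6,0.6]

```text
time_s: 3.85
position: [0.2091, 0.4019, 0.2311]
tool_rot: [[0.984, 0.176, -0.0], [0.176, -0.984, -0.0], [-0.0, 0.0, -1.0]]
ft_force: [0.9, 0.5, -0.3]
grip_width: 0.0513
gripper_force: 0.0
```

>>> drive_tool:
  offset:
    - [0.33,0.89,0]
    - [0.33,0.89,0]
    - [0.33,0.89,0]
    - [0.33,0.89,0]
    - [0.33,0.89,0]
    - [0.33,0.89,0]
    - [0.33,0.89,0]
    - [0.33,0.89,0]
    - [0.33,0.89,0]
    - [0.33,0.89,0]
  turn:
    - [0,0,0]
    - [0,0,0]
    - [0,0,0]
    - [0,0,0]
    - [0,0,0]
    - [0,0,0]
    - [0,0,0]
    - [0,0,0]
    - [0,0,0]
    - [0,0,0]
  hand: [0.6,0.6,0.6,0.6,0.6,0.6,0.6,0.6,0.6,0.6]

```text
time_s: 5.1
position: [0.4018, 0.0748, 0.2312]
tool_rot: [[0.984, 0.176, -0.0], [0.176, -0.984, 0.0], [-0.0, -0.0, -1.0]]
ft_force: [0.7, -0.1, 0.5]
grip_width: 0.0512
gripper_force: 0.0
```

>>> drive_tool:
  offset:
    - [0.33,0.89,0]
    - [0.33,0.89,0]
    - [0.33,0.89,0]
    - [0.33,0.89,0]
    - [0.33,0.89,0]
    - [0.33,0.89,0]
    - [0.33,0.89,0]
    - [0.33,0.89,0]
    - [0.33,0.89,0]
    - [0.33,0.89,0]
  turn:
    - [0,0,0]
    - [0,0,0]
    - [0,0,0]
    - [0,0,0]
    - [0,0,0]
    - [0,0,0]
    - [0,0,0]
    - [0,0,0]
    - [0,0,0]
    - [0,0,0]
  hand: [0.6,0.6,0.6,0.6,0.6,0.6,0.6,0.6,0.6,0.6]

```text
time_s: 6.35
position: [0.5945, -0.2523, 0.2309]
tool_rot: [[0.984, 0.176, -0.001], [0.176, -0.984, 0.001], [-0.001, -0.001, -1.0]]
ft_force: [0.9, 0.5, 0.8]
grip_width: 0.0514
gripper_force: 0.0
```

```bash
python3 - <<'E'
from h import *
s=cv2.imread('pics/side0.png'); hsv=cv2.cvtColor(s,cv2.COLOR_BGR2HSV)
m=cv2.inRange(hsv,(22,120,80),(38,255,255)); m[:, :300]=0; m[:,380:]=0;m[220:]=0
c=max(cv2.findContours(m,0,2)[0],key=cv2.contourArea); print(cv2.boundingRect(c))
# compare with predicted lid outline
a=np.linspace(0,6.283,60)
for z in(.121,.127):
  q=proj('side',np.c_[.593+.06*np.cos(a),-.252+.06*np.sin(a),0*a+z]); print(q.min(0),q.max(0))
t=cv2.imread('pics/top0.png')
for z in(.121,.127):
  q=proj('top',np.c_[.593+.06*np.cos(a),-.252+.06*np.sin(a),0*a+z]); print(q.min(0),q.max(0))
hsv=cv2.cvtColor(t,cv2.COLOR_BGR2HSV)
m=cv2.inRange(hsv,(22,120,120),(38,255,255)); m[:, :380]=0; m[:200]=0
print(cv2.boundingRect(max(cv2.findContours(m,0,2)[0],key=cv2.contourArea)))
E
```

```text
(316, 157, 48, 22)
[316.68426807 156.1261017 ] [362.11142619 179.92002227]
[316.6635749 154.2067568] [362.19646872 177.9356516 ]
[403.50673941 219.30752041] [446.91349288 262.92188044]
[403.91064058 218.92770397] [447.49630638 262.7233948 ]
(405, 218, 44, 46)
```

>>> drive_tool:
  offset:
    - [-0.03,0.03,0.6]
    - [0,0,0.6]
    - [0,0,0.6]
    - [0,0,0.4]
    - [0,0,0.2]
    - [0,0,0]
    - [0,0,0]
    - [0,0,0]
    - [0,0,0]
    - [0,0,0]
  turn:
    - [0,0,0]
    - [0,0,0]
    - [0,0,0]
    - [0,0,0]
    - [0,0,0]
    - [0,0,0]
    - [0,0,0]
    - [0,0,0]
    - [0,0,0]
    - [0,0,0]
  hand: [0.6,0.6,0.6,0.6,0.6,0,0,0,0,0]
  newtons: 80

```text
time_s: 7.6
position: [0.5934, -0.2529, 0.1359]
tool_rot: [[0.984, 0.176, 0.001], [0.176, -0.984, -0.001], [0.001, 0.001, -1.0]]
ft_force: [0.9, 0.1, 4.0]
grip_width: 0.0147
gripper_force: 80.6
```

Gripped. Press down 8 mm.

>>> drive_tool:
  offset:
    - [0,0,0.06]
    - [0,0,0.06]
    - [0,0,0.06]
    - [0,0,0.06]
    - [0,0,0]
    - [0,0,0]
    - [0,0,0]
    - [0,0,0]
    - [0,0,0]
    - [0,0,0]
  turn:
    - [0,0,0]
    - [0,0,0]
    - [0,0,0]
    - [0,0,0]
    - [0,0,0]
    - [0,0,0]
    - [0,0,0]
    - [0,0,0]
    - [0,0,0]
    - [0,0,0]
  hand: [0,0,0,0,0,0,0,0,0,0]

```text
time_s: 8.85
position: [0.5935, -0.2529, 0.1304]
tool_rot: [[0.984, 0.176, 0.004], [0.176, -0.984, -0.003], [0.003, 0.004, -1.0]]
ft_force: [-7.8, 4.7, 31.8]
grip_width: 0.014
gripper_force: 84.7
```

```bash
python3 - <<'E'
from h import *
s=get_image('side'); o=observe(); print(o['position'],o['ft_force'],o['wrist_torque'])
a=cv2.imread('pics/side0.png')
cv2.imwrite('pics/c3.png',np.hstack([crop(a,290,120,100,100,4),crop(s,290,120,100,100,4)]))
E
```

```text
[ 0.59347253 -0.25289196  0.13034428] [-8.14351796  3.97734008 31.21879093] [ 0.87578856  1.47729747 -0.04152433]
```

View pics/c3.png

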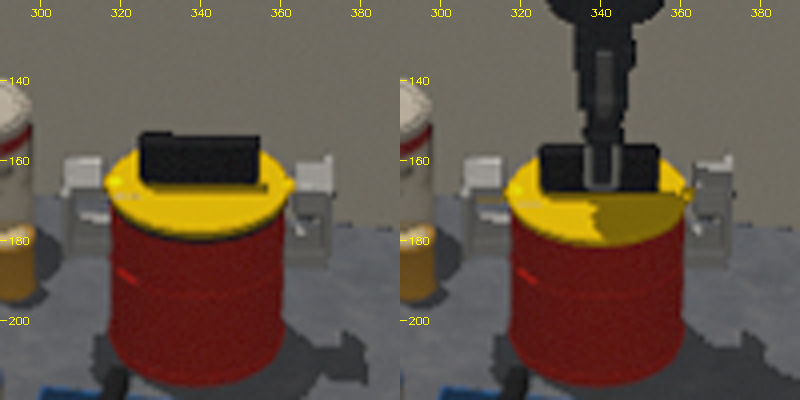

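The lid is pressed to the bottom: the closing pads had already pushed it partway. I'll ease up 4 mm and turn counter-clockwise.

>>> drive_tool:
  offset:
    - [0,0,-0.09]
    - [0,0,0]
    - [0,0,0]
    - [0,0,0]
    - [0,0,0]
    - [0,0,0]
    - [0,0,0]
    - [0,0,0]
    - [0,0,0]
    - [0,0,0]
  turn:
    - [0,0,0]
    - [0,0,0]
    - [0,0,-0.8]
    - [0,0,-0.8]
    - [0,0,-0.8]
    - [0,0,-0.8]
    - [0,0,-0.8]
    - [0,0,-0.8]
    - [0,0,-0.8]
    - [0,0,-0.8]
  hand: [0,0,0,0,0,0,0,0,0,0]

```text
time_s: 10.15
position: [0.5936, -0.2527, 0.1304]
tool_rot: [[0.66, 0.751, 0.002], [0.751, -0.66, -0.001], [0.001, 0.002, -1.0]]
ft_force: [-0.3, -0.2, 10.5]
grip_width: 0.0143
gripper_force: 81.8
```

>>> drive_tool:
  offset:
    - [0,0,-0.4]
    - [0,0,-0.6]
    - [0,0,-0.6]
    - [0,0,-0.6]
    - [-0.52,-0.45,0]
    - [-0.52,-0.45,0]
    - [-0.52,-0.45,0]
    - [-0.52,-0.45,0]
    - [-0.52,-0.45,0]
    - [-0.52,-0.45,0]
  turn:
    - [0,0,0]
    - [0,0,0]
    - [0,0,0]
    - [0,0,0]
    - [0,0,0]
    - [0,0,0]
    - [0,0,0]
    - [0,0,0]
    - [0,0,0]
    - [0,0,0]
  hand: [0,0,0,0,0,0,0,0,0,0]

```text
time_s: 11.4
position: [0.4282, -0.2744, 0.2171]
tool_rot: [[0.663, 0.748, -0.001], [0.748, -0.663, 0.001], [-0.0, -0.002, -1.0]]
ft_force: [0.6, -0.3, -1.8]
grip_width: 0.0145
gripper_force: 80.1
```

```bash
python3 - <<'E'
from h import *
o=observe(); print(o['position'],o['tool_rot'].round(3),o['ft_force'],o['q'])
t=get_image('top');s=get_image('side')
cv2.imwrite('pics/c4.png',np.hstack([crop(t,370,190,110,150,3),crop(s,290,110,150,150,3)]))
E
```

```text
[ 0.42823216 -0.27437587  0.21714718] [[ 0.663  0.748 -0.001]
 [ 0.748 -0.663  0.001]
 [-0.    -0.002 -1.   ]] [ 0.55522734 -0.33936434 -1.84879752] [-4.60021195e+01  1.83557101e+01  8.21481430e+01 -7.86105692e-03
  7.95952412e+01 -4.45764672e+00]
```

View pics/c4.png

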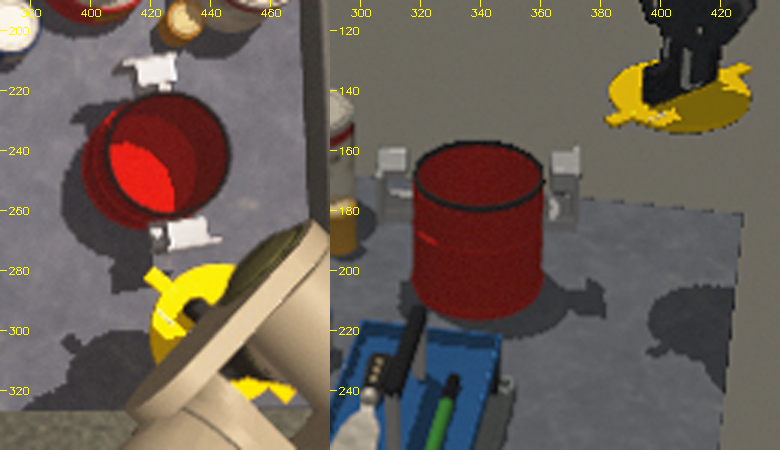

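>>> drive_tool:
  offset:
    - [0,0,0.6]
    - [0,0,0.6]
    - [0,0,0.6]
    - [0,0,0.6]
    - [0,0,0.6]
    - [0,0,0.6]
    - [0,0,0.6]
    - [0,0,0.3]
    - [0,0,0.15]
    - [0,0,0]
  turn:
    - [0,0,0]
    - [0,0,0]
    - [0,0,0]
    - [0,0,0]
    - [0,0,0]
    - [0,0,0]
    - [0,0,0]
    - [0,0,0]
    - [0,0,0]
    - [0,0,0]
  hand: [0,0,0,0,0,0,0,0,0,0]

```text
time_s: 12.75
position: [0.4297, -0.2748, 0.0315]
tool_rot: [[0.662, 0.749, 0.0], [0.749, -0.662, -0.0], [-0.0, 0.0, -1.0]]
ft_force: [0.4, -0.3, -1.7]
grip_width: 0.0144
gripper_force: 79.9
```

>>> drive_tool:
  offset:
    - [0,0,0.05]
    - [0,0,0.05]
    - [0,0,0.03]
    - [0,0,0]
    - [0,0,0]
    - [0,0,0]
    - [0,0,0]
    - [0,0,-0.7]
    - [0,0,-0.9]
    - [0,0,-0.9]
  turn:
    - [0,0,0]
    - [0,0,0]
    - [0,0,0]
    - [0,0,0]
    - [0,0,0]
    - [0,0,0]
    - [0,0,0]
    - [0,0,0]
    - [0,0,0]
    - [0,0,0]
  hand: [0,0,0,0.5,0.5,0.5,0.5,0.5,0.5,0.5]

```text
time_s: 14.0
position: [0.4294, -0.2746, 0.1272]
tool_rot: [[0.662, 0.749, -0.0], [0.749, -0.662, 0.0], [-0.0, -0.0, -1.0]]
ft_force: [-0.6, -0.7, 0.7]
grip_width: 0.0428
gripper_force: 0.0
```

>>> drive_tool:
  offset:
    - [0,0,-0.19]
    - [0,0,-0.19]
    - [0,0,-0.19]
    - [0,0,-0.19]
    - [0,0,-0.19]
    - [0,0,-0.19]
    - [0,0,-0.19]
    - [0.86,0.55,0]
    - [0.86,0.55,0]
    - [0.86,0.55,0]
  turn:
    - [0,0,-0.99]
    - [0,0,-0.99]
    - [0,0,-0.99]
    - [0,0,-0.99]
    - [0,0,-0.99]
    - [0,0,-0.99]
    - [0,0,-0.98]
    - [0,0,0]
    - [0,0,0]
    - [0,0,0]
  hand: [0.6,0.6,0.6,0.6,0.6,0.6,0.6,0.6,0.6,0.6]

```text
time_s: 15.25
position: [0.4959, -0.1703, 0.1794]
tool_rot: [[-0.001, 1.0, 0.0], [1.0, 0.001, -0.0], [-0.0, 0.0, -1.0]]
ft_force: [0.9, 0.4, 0.4]
grip_width: 0.0514
gripper_force: 0.0
```

>>> drive_tool:
  offset:
    - [0.86,0.55,0]
    - [0.86,0.55,0]
    - [0.86,0.55,0]
    - [0.86,0.55,0]
    - [0.86,0.56,0]
    - [0,0,0.55]
    - [0,0,0.55]
    - [0,0,0]
    - [0,0,0]
    - [0,0,0]
  turn:
    - [0,0,0]
    - [0,0,0]
    - [0,0,0]
    - [0,0,0]
    - [0,0,0]
    - [0,0,0]
    - [0,0,0]
    - [0,0,0]
    - [0,0,0]
    - [0,0,0]
  hand: [0.6,0.6,0.6,0.6,0.6,0.6,0.6,0.6,0.6,0.6]

```text
time_s: 16.5
position: [0.606, 0.0005, 0.1364]
tool_rot: [[-0.001, 1.0, 0.002], [1.0, 0.001, -0.0], [-0.0, 0.002, -1.0]]
ft_force: [0.1, -1.0, 0.1]
grip_width: 0.0512
gripper_force: 0.0
```

>>> drive_tool:
  offset:
    - [0,0,0.4]
    - [0,0,0.4]
    - [0,0,0.28]
    - [0,0,0]
    - [0,0,0]
    - [0,0,0]
    - [0,0,0]
    - [0,0,0]
    - [0,0,0]
    - [0,0,-0.2]
  turn:
    - [0,0,0]
    - [0,0,0]
    - [0,0,0]
    - [0,0,0]
    - [0,0,0]
    - [0,0,0]
    - [0,0,0]
    - [0,0,0]
    - [0,0,0]
    - [0,0,0]
  hand: [0.6,0.6,0.6,0,0,0,0,0,0,0]
  newtons: 80

```text
time_s: 17.75
position: [0.605, 0.0008, 0.0997]
tool_rot: [[-0.001, 1.0, -0.002], [1.0, 0.001, 0.0], [0.0, -0.002, -1.0]]
ft_force: [-0.1, -1.1, -3.3]
grip_width: 0.0125
gripper_force: 79.0
```

>>> drive_tool:
  offset:
    - [0,0,-0.8]
    - [0,0,-0.8]
    - [-0.17,-0.35,0]
    - [-0.34,-0.69,0]
    - [-0.34,-0.69,0]
    - [-0.34,-0.69,0]
    - [-0.34,-0.69,0]
    - [-0.34,-0.69,0]
    - [-0.17,-0.35,0]
    - [0,0,0]
  turn:
    - [0,0,0]
    - [0,0,0]
    - [0,0,0]
    - [0,0,0]
    - [0,0,0]
    - [0,0,0]
    - [0,0,0]
    - [0,0,0]
    - [0,0,0]
    - [0,0,0]
  hand: [0,0,0,0,0,0,0,0,0,0]

```text
time_s: 19.0
position: [0.4395, -0.0813, 0.1645]
tool_rot: [[0.0, 1.0, 0.001], [1.0, -0.0, -0.0], [-0.0, 0.001, -1.0]]
ft_force: [0.5, 0.0, -3.0]
grip_width: 0.0125
gripper_force: 79.1
```

>>> drive_tool:
  offset:
    - [0,0,0.4]
    - [0,0,0.5]
    - [0,0,0.5]
    - [0,0,0.3]
    - [0,0,0.1]
    - [0,0,0.05]
    - [0,0,0]
    - [0,0,0]
    - [0,0,0]
    - [0,0,0]
  turn:
    - [0,0,0]
    - [0,0,0]
    - [0,0,0]
    - [0,0,0]
    - [0,0,0]
    - [0,0,0]
    - [0,0,0]
    - [0,0,0]
    - [0,0,0]
    - [0,0,0]
  hand: [0,0,0,0,0,0,0,0,0,0]

```text
time_s: 20.25
position: [0.4397, -0.0811, 0.0903]
tool_rot: [[-0.001, 1.0, 0.0], [1.0, 0.001, -0.0], [-0.0, 0.0, -1.0]]
ft_force: [-0.9, -0.0, -2.9]
grip_width: 0.0126
gripper_force: 79.0
```

>>> drive_tool:
  offset:
    - [0,0,0.03]
    - [0,0,0]
    - [0,0,0]
    - [0,0,0]
    - [0,0,0]
    - [0,0,-0.6]
    - [0,0,-0.6]
    - [0,0,-0.6]
    - [0.88,-0.13,0]
    - [0.88,-0.13,0]
  turn:
    - [0,0,0]
    - [0,0,0]
    - [0,0,0]
    - [0,0,0]
    - [0,0,0]
    - [0,0,0]
    - [0,0,0]
    - [0,0,0]
    - [0,0,0]
    - [0,0,0]
  hand: [0,0.5,0.5,0.5,0.5,0.5,0.5,0.5,0.5,0.5]

```text
time_s: 21.5
position: [0.4291, -0.01, 0.1612]
tool_rot: [[-0.0, 1.0, 0.001], [1.0, 0.0, -0.0], [-0.0, 0.001, -1.0]]
ft_force: [1.2, 0.8, 0.4]
grip_width: 0.0427
gripper_force: 0.0
```

```bash
python3 - <<'E'
from h import *
t=get_image('top');s=get_image('side')
cv2.imwrite('pics/t5.png',t);cv2.imwrite('pics/s5.png',s)
cv2.imwrite('pics/c5.png',np.vstack([crop(t,200,190,270,140,2),crop(s,230,180,270,140,2)]))
E
```

```text
(no output)
```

View pics/c5.png

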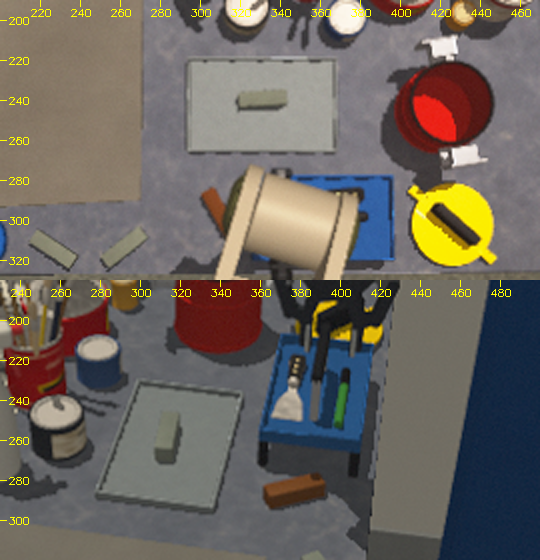

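There is one stick in the grey tray at (331,239), so three in total: that one plus A (227,315) and B (261,315). Measure all three.

```bash
cat >> h.py <<'E'
def stick(t,u0,v0,u1,v1,z,lo=(22,22,90),hi=(45,120,255)):
    m=cv2.inRange(cv2.cvtColor(t,cv2.COLOR_BGR2HSV),lo,hi); k=np.zeros_like(m); k[v0:v1,u0:u1]=255
    cs=cv2.findContours(m&k,0,2)[0]
    if not cs: print('none'); return
    c=max(cs,key=cv2.contourArea).reshape(-1,2)
    (x,y),(w,h),a=cv2.minAreaRect((back('top',c+0.0,z)[:,:2]*1000).astype(np.float32))
    print('xy %.0f %.0f size %.0f %.0f long-heading %.1f area %.0f'%(x,y,w,h,a if w>h else a+90,cv2.contourArea(c)))
E
python3 - <<'E'
from h import *
t=cv2.imread('pics/t5.png')
stick(t,205,295,245,328,.024); stick(t,245,295,285,328,.024); stick(t,305,225,355,255,.026)
print(back('top',[[318.5,236.5],[343,234.5],[343.5,241.5],[319,244]],.026).round(4))
E
```

```text
xy 397 301 size 69 22 long-heading 56.9 area 164
xy 400 200 size 22 71 long-heading 127.9 area 162
xy 613 1 size 24 71 long-heading 93.0 area 170
[[ 0.6191  0.0372  0.026 ]
 [ 0.6249 -0.0338  0.026 ]
 [ 0.6045 -0.0351  0.026 ]
 [ 0.5973  0.0358  0.026 ]]
```

>>> drive_tool:
  offset:
    - [0.875,-0.125,0]
    - [0.875,-0.125,0]
    - [0.875,-0.125,0]
    - [0.875,-0.125,0]
    - [0.875,-0.125,0]
    - [0.875,-0.125,0]
    - [0,0,0]
    - [0,0,0]
    - [0,0,0]
    - [0,0,0]
  turn:
    - [0,0,0]
    - [0,0,0]
    - [0,0,0]
    - [0,0,0]
    - [0,0,0]
    - [0,0,0]
    - [0,0,-0.9]
    - [0,0,-0.9]
    - [0,0,-0.9]
    - [0,0,-0.9]
  hand: [0.6,0.6,0.6,0.6,0.6,0.6,0.6,0.6,0.6,0.6]

```text
time_s: 22.85
position: [0.3994, 0.1989, 0.1609]
tool_rot: [[-0.372, 0.928, 0.0], [0.928, 0.372, -0.0], [-0.0, 0.0, -1.0]]
ft_force: [-0.1, -0.8, 0.6]
grip_width: 0.0509
gripper_force: 0.0
```

>>> drive_tool:
  offset:
    - [0,0,0.3]
    - [0,0,0.5]
    - [0,0,0.5]
    - [0,0,0.6]
    - [0,0,0.6]
    - [0,0,0]
    - [0,0,0]
    - [0,0,0]
    - [0,0,0]
    - [0,0,0]
  turn:
    - [0,0,-0.9]
    - [0,0,-0.9]
    - [0,0,-0.9]
    - [0,0,0]
    - [0,0,0]
    - [0,0,0]
    - [0,0,0]
    - [0,0,0]
    - [0,0,0]
    - [0,0,0]
  hand: [0.6,0.6,0.6,0.6,0.6,0.6,0.6,0.6,0.6,0.6]

```text
time_s: 24.1
position: [0.3991, 0.1993, 0.0612]
tool_rot: [[-0.614, 0.789, 0.001], [0.789, 0.614, 0.0], [-0.0, 0.001, -1.0]]
ft_force: [0.2, -0.7, -0.0]
grip_width: 0.0512
gripper_force: 0.0
```

```bash
python3 - <<'E'
from h import *
s=get_image('side');t=get_image('top')
cv2.imwrite('pics/c6.png',np.hstack([crop(s,340,270,110,150,4)[:,:440],crop(t,205,250,80,150,4)]))
E
```

```text
(no output)
```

View pics/c6.png

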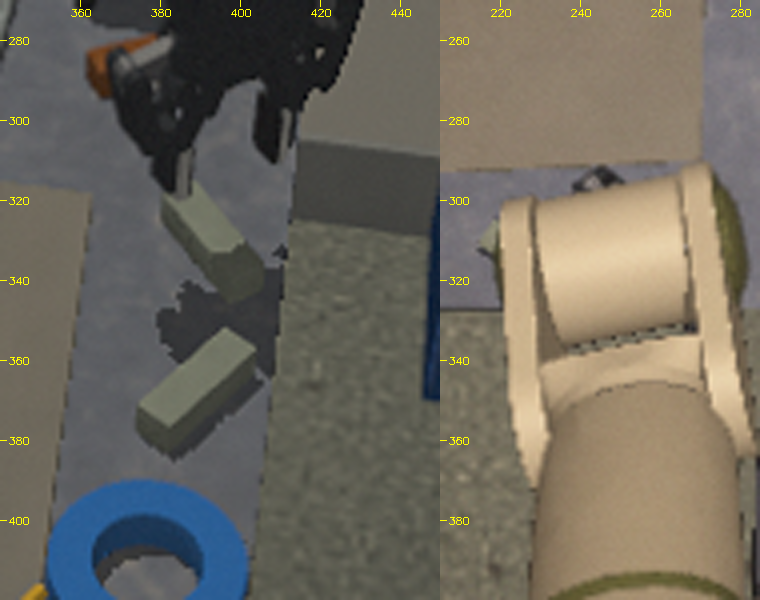

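The fingers straddle stick B. Descend and grip.

>>> drive_tool:
  offset:
    - [0,0,0.5]
    - [0,0,0.5]
    - [0,0,0.35]
    - [0,0,0]
    - [0,0,0]
    - [0,0,0]
    - [0,0,0]
    - [0,0,-0.9]
    - [0,0,-1]
    - [0,0,-1]
  turn:
    - [0,0,0]
    - [0,0,0]
    - [0,0,0]
    - [0,0,0]
    - [0,0,0]
    - [0,0,0]
    - [0,0,0]
    - [0,0,0]
    - [0,0,0]
    - [0,0,0]
  hand: [0.6,0.6,0.6,0,0,0,0,0,0,0]
  newtons: 50

```text
time_s: 25.45
position: [0.3987, 0.1992, 0.1243]
tool_rot: [[-0.614, 0.789, -0.0], [0.789, 0.614, -0.0], [0.0, -0.0, -1.0]]
ft_force: [0.5, -0.7, -0.8]
grip_width: 0.0208
gripper_force: 49.1
```

>>> drive_tool:
  offset:
    - [0,0,-0.25]
    - [0,0,-0.25]
    - [0,0,-0.25]
    - [0,0,-0.25]
    - [0,0,-0.25]
    - [0,0,-0.25]
    - [0,0,-0.25]
    - [-0.87,0.35,0]
    - [-0.87,0.35,0]
    - [-0.87,0.35,0]
  turn:
    - [0,0,0.9]
    - [0,0,0.9]
    - [0,0,0.9]
    - [0,0,0.9]
    - [0,0,0.9]
    - [0,0,0.9]
    - [0,0,0.9]
    - [0,0,0]
    - [0,0,0]
    - [0,0,0]
  hand: [0,0,0,0,0,0,0,0,0,0]

```text
time_s: 26.7
position: [0.4412, 0.0939, 0.1931]
tool_rot: [[-0.001, 1.0, 0.0], [1.0, 0.001, 0.0], [0.0, 0.0, -1.0]]
ft_force: [0.1, 0.4, -1.3]
grip_width: 0.021
gripper_force: 49.1
```

>>> drive_tool:
  offset:
    - [-0.87,0.35,0]
    - [-0.87,0.35,0]
    - [-0.87,0.35,0]
    - [-0.87,0.35,0]
    - [-0.87,0.35,0]
    - [-0.87,0.35,0]
    - [-0.87,0.35,0]
    - [-0.87,0.35,0]
    - [-0.87,0.35,0]
    - [-0.87,0.35,0]
  turn:
    - [0,0,0]
    - [0,0,0]
    - [0,0,0]
    - [0,0,0]
    - [0,0,0]
    - [0,0,0]
    - [0,0,0]
    - [0,0,0]
    - [0,0,0]
    - [0,0,0]
  hand: [0,0,0,0,0,0,0,0,0,0]

```text
time_s: 27.95
position: [0.5817, -0.254, 0.1929]
tool_rot: [[-0.001, 1.0, -0.0], [1.0, 0.001, 0.0], [0.0, -0.0, -1.0]]
ft_force: [0.9, 0.4, -0.7]
grip_width: 0.0206
gripper_force: 49.1
```

```bash
python3 - <<'E'
from h import *
t=get_image('top');s=get_image('side')
cv2.imwrite('pics/t7.png',t);cv2.imwrite('pics/s7.png',s)
cv2.imwrite('pics/c7.png',np.hstack([crop(t,370,190,110,140,4),crop(s,300,90,80,140,4)]))
stick(t,205,295,245,328,.024);stick(t,305,225,355,255,.026)
E
```

```text
xy 397 301 size 68 21 long-heading 56.9 area 158
xy 613 1 size 24 71 long-heading 92.8 area 170
```

View pics/c7.png

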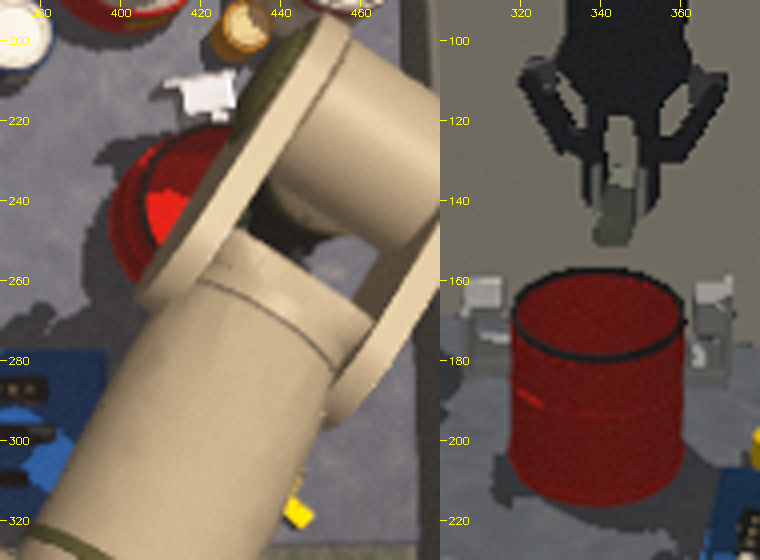

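>>> drive_tool:
  offset:
    - [0,-0.07,0.4]
    - [0,0,0.6]
    - [0,0,0.6]
    - [0,0,0.6]
    - [0,0,0.5]
    - [0,0,0.2]
    - [0,0,0.05]
    - [0,0,0]
    - [0,0,0]
    - [0,0,0]
  turn:
    - [0,0,0]
    - [0,0,0]
    - [0,0,0]
    - [0,0,0]
    - [0,0,0]
    - [0,0,0]
    - [0,0,0]
    - [0,0,0]
    - [0,0,0]
    - [0,0,0]
  hand: [0,0,0,0,0,0,0,0,0.4,0.4]

```text
time_s: 29.3
position: [0.5834, -0.2535, 0.0795]
tool_rot: [[-0.002, 1.0, 0.013], [1.0, 0.002, -0.005], [-0.006, 0.013, -1.0]]
ft_force: [19.5, 4.6, 7.9]
grip_width: 0.0343
gripper_force: 0.0
```

>>> drive_tool:
  offset:
    - [0,0,0]
    - [0,0,-0.6]
    - [0,0,-0.9]
    - [0,0,-0.9]
    - [0,0,-0.6]
    - [0,0,0]
    - [0.87,-0.35,0]
    - [0.87,-0.35,0]
    - [0.87,-0.35,0]
    - [0.87,-0.35,0]
  turn:
    - [0,0,0]
    - [0,0,0]
    - [0,0,0]
    - [0,0,0]
    - [0,0,0]
    - [0,0,0]
    - [0,0,0]
    - [0,0,0]
    - [0,0,0]
    - [0,0,0]
  hand: [0.4,0.4,0.4,0.4,0.4,0.4,0.4,0.4,0.4,0.4]

```text
time_s: 30.55
position: [0.5212, -0.1125, 0.1936]
tool_rot: [[-0.001, 1.0, -0.002], [1.0, 0.001, 0.001], [0.001, -0.002, -1.0]]
ft_force: [0.2, -0.2, -0.1]
grip_width: 0.0345
gripper_force: 0.0
```

```bash
python3 - <<'E'
from h import *
t=get_image('top')
cv2.imwrite('pics/t8.png',t)
stick(t,205,295,245,328,.024);stick(t,305,225,355,255,.026);stick(t,400,215,450,265,.027,(15,10,60))
cv2.imwrite('pics/c8.png',crop(t,390,205,80,80,6))
E
```

```text
xy 397 301 size 69 21 long-heading 56.9 area 159
xy 613 1 size 24 71 long-heading 92.8 area 166
xy 580 -250 size 103 85 long-heading 88.6 area 696
```

View pics/c8.png

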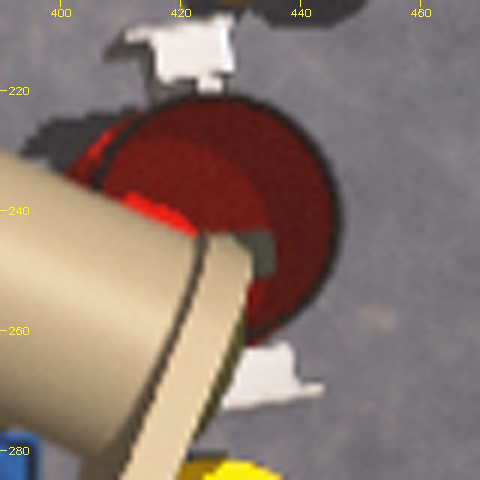

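Stick B is in the can. I'll open less next time, since a finger brushed the wall. Now stick A.

>>> drive_tool:
  offset:
    - [0.86,-0.26,0]
    - [0.86,-0.26,0]
    - [0.86,-0.26,0]
    - [0.86,-0.26,0]
    - [0.86,-0.26,0]
    - [0.86,-0.26,0]
    - [0.86,-0.26,0]
    - [0.86,-0.26,0]
    - [0.86,-0.26,0]
    - [0.86,-0.26,0]
  turn:
    - [0,0,0]
    - [0,0,0]
    - [0,0,0]
    - [0,0,0]
    - [0,0,0]
    - [0,0,0]
    - [0,0,0]
    - [0,0,0]
    - [0,0,0]
    - [0,0,0]
  hand: [0.6,0.6,0.6,0.6,0.6,0.6,0.6,0.6,0.6,0.6]

```text
time_s: 31.85
position: [0.4171, 0.2308, 0.1939]
tool_rot: [[-0.001, 1.0, -0.002], [1.0, 0.001, -0.001], [-0.001, -0.002, -1.0]]
ft_force: [0.6, 0.4, -0.3]
grip_width: 0.0513
gripper_force: 0.0
```

>>> drive_tool:
  offset:
    - [0.86,-0.26,0]
    - [0.86,-0.26,0]
    - [0,0,0.3]
    - [0,0,0.3]
    - [0,0,0.3]
    - [0,0,0.3]
    - [0,0,0.3]
    - [0,0,0.3]
    - [0,0,0.6]
    - [0,0,0.6]
  turn:
    - [0,0,0]
    - [0,0,0]
    - [0,0,0.92]
    - [0,0,0.92]
    - [0,0,0.92]
    - [0,0,0.92]
    - [0,0,0.92]
    - [0,0,0.92]
    - [0,0,0]
    - [0,0,0]
  hand: [0.6,0.6,0.6,0.6,0.6,0.6,0.6,0.6,0.6,0.6]

```text
time_s: 33.1
position: [0.3966, 0.2984, 0.0734]
tool_rot: [[0.545, 0.838, -0.002], [0.838, -0.545, -0.001], [-0.002, -0.001, -1.0]]
ft_force: [0.5, -0.1, 0.4]
grip_width: 0.0516
gripper_force: 0.0
```

```bash
python3 - <<'E'
from h import *
t=get_image('top');s=get_image('side')
cv2.imwrite('pics/t9.png',t)
cv2.imwrite('pics/c9.png',np.vstack([crop(s,340,290,110,70,5),crop(t,390,205,110,50,5)]))
stick(t,305,225,355,255,.026)
E
```

```text
xy 613 1 size 24 70 long-heading 92.8 area 165
```

View pics/c9.png

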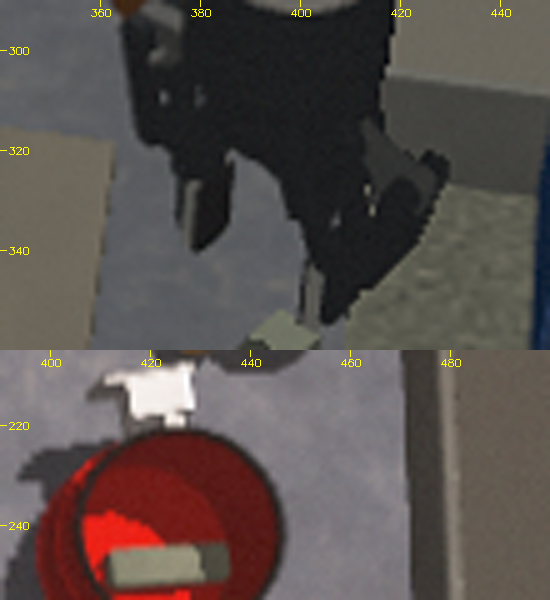

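Stick B lies flat in the can at (424,248). Stick A is under the fingers, so I'll descend and grip it.

>>> drive_tool:
  offset:
    - [0.05,0,0.5]
    - [0,0,0.5]
    - [0,0,0.45]
    - [0,0,0.2]
    - [0,0,0]
    - [0,0,0]
    - [0,0,0]
    - [0,0,0]
    - [0,0,-0.9]
    - [0,0,-1]
  turn:
    - [0,0,0]
    - [0,0,0]
    - [0,0,0]
    - [0,0,0]
    - [0,0,0]
    - [0,0,0]
    - [0,0,0]
    - [0,0,0]
    - [0,0,0]
    - [0,0,0]
  hand: [0.6,0.6,0.6,0.6,0,0,0,0,0,0]
  newtons: 50

```text
time_s: 34.45
position: [0.398, 0.3004, 0.0857]
tool_rot: [[0.545, 0.838, -0.001], [0.838, -0.545, -0.001], [-0.001, -0.001, -1.0]]
ft_force: [-0.4, 0.6, 0.0]
grip_width: 0.0212
gripper_force: 49.1
```

>>> drive_tool:
  offset:
    - [0,0,-0.5]
    - [0,0,-0.5]
    - [0,0,-0.5]
    - [0,0,-0.4]
    - [0,0,-0.3]
    - [0,0,-0.3]
    - [0,0,0]
    - [0,0,0]
    - [0,0,0]
    - [0,0,0]
  turn:
    - [0,0,-0.92]
    - [0,0,-0.92]
    - [0,0,-0.92]
    - [0,0,-0.92]
    - [0,0,-0.92]
    - [0,0,-0.92]
    - [0,0,0]
    - [0,0,0]
    - [0,0,0]
    - [0,0,0]
  hand: [0,0,0,0,0,0,0,0,0,0]

```text
time_s: 35.7
position: [0.3982, 0.3005, 0.1846]
tool_rot: [[-0.001, 1.0, -0.001], [1.0, 0.001, -0.0], [-0.0, -0.001, -1.0]]
ft_force: [0.0, -0.5, -0.8]
grip_width: 0.0207
gripper_force: 49.1
```

>>> drive_tool:
  offset:
    - [-0.92,0.35,0]
    - [-0.92,0.35,0]
    - [-0.92,0.35,0]
    - [-0.92,0.35,0]
    - [-0.92,0.35,0]
    - [-0.92,0.35,0]
    - [-0.92,0.35,0]
    - [-0.92,0.35,0]
    - [-0.92,0.35,0]
    - [-0.92,0.35,0]
  turn:
    - [0,0,0]
    - [0,0,0]
    - [0,0,0]
    - [0,0,0]
    - [0,0,0]
    - [0,0,0]
    - [0,0,0]
    - [0,0,0]
    - [0,0,0]
    - [0,0,0]
  hand: [0,0,0,0,0,0,0,0,0,0]

```text
time_s: 36.95
position: [0.5391, -0.0686, 0.1847]
tool_rot: [[-0.001, 1.0, -0.0], [1.0, 0.001, 0.0], [0.0, -0.0, -1.0]]
ft_force: [0.3, 0.3, -1.0]
grip_width: 0.0206
gripper_force: 49.1
```

>>> drive_tool:
  offset:
    - [-0.92,0.35,0]
    - [-0.92,0.35,0]
    - [-0.92,0.35,0]
    - [-0.92,0.35,0]
    - [-0.92,0.35,0]
    - [0,0,0.3]
    - [0,0,0.5]
    - [0,0,0]
    - [0,0,0]
    - [0,0,0]
  turn:
    - [0,0,0]
    - [0,0,0]
    - [0,0,0]
    - [0,0,0]
    - [0,0,0]
    - [0,0,0]
    - [0,0,0]
    - [0,0,0]
    - [0,0,0]
    - [0,0,0]
  hand: [0,0,0,0,0,0,0,0,0,0]

```text
time_s: 38.2
position: [0.6092, -0.251, 0.1539]
tool_rot: [[-0.001, 1.0, 0.001], [1.0, 0.001, -0.001], [-0.001, 0.001, -1.0]]
ft_force: [-0.2, -0.6, 0.5]
grip_width: 0.0207
gripper_force: 49.1
```

>>> drive_tool:
  offset:
    - [-0.06,-0.08,0.3]
    - [0,0,0.5]
    - [0,0,0.5]
    - [0,0,0.3]
    - [0,0,0.1]
    - [0,0,0]
    - [0,0,0]
    - [0,0,0]
    - [0,0,0]
    - [0,0,-0.6]
  turn:
    - [0,0,0]
    - [0,0,0]
    - [0,0,0]
    - [0,0,0]
    - [0,0,0]
    - [0,0,0]
    - [0,0,0]
    - [0,0,0]
    - [0,0,0]
    - [0,0,0]
  hand: [0,0,0,0,0,0,0.35,0.35,0.35,0.35]

```text
time_s: 39.45
position: [0.605, -0.2532, 0.1077]
tool_rot: [[-0.001, 1.0, -0.003], [1.0, 0.001, 0.002], [0.002, -0.003, -1.0]]
ft_force: [0.0, -0.8, -0.7]
grip_width: 0.0302
gripper_force: 0.0
```

>>> drive_tool:
  offset:
    - [0,0,-0.9]
    - [0,0,-0.9]
    - [0.8,0,-0.2]
    - [0.8,0,0]
    - [0.8,0,0]
    - [0.8,0,0]
    - [0.8,0,0]
    - [0.8,0,0]
    - [0.8,0,0]
    - [0.8,0.15,0]
  turn:
    - [0,0,0]
    - [0,0,0]
    - [0,0,0]
    - [0,0,0]
    - [0,0,0]
    - [0,0,0]
    - [0,0,0]
    - [0,0,0]
    - [0,0,0]
    - [0,0,0]
  hand: [0.35,0.35,0.35,0.35,0.35,0.6,0.6,0.6,0.6,0.6]

```text
time_s: 40.7
position: [0.6113, 0.0035, 0.1892]
tool_rot: [[-0.001, 1.0, 0.0], [1.0, 0.001, -0.0], [-0.0, 0.0, -1.0]]
ft_force: [0.1, 1.0, 0.2]
grip_width: 0.0509
gripper_force: 0.0
```

```bash
python3 - <<'E'
from h import *
t=get_image('top');s=get_image('side')
cv2.imwrite('pics/t10.png',t);cv2.imwrite('pics/s10.png',s)
cv2.imwrite('pics/c10.png',np.hstack([crop(t,390,205,80,80,5),crop(s,280,215,80,80,5)]))
stick(t,305,225,355,255,.026)
E
```

```text
xy 612 23 size 23 25 long-heading 101.3 area 54
```

View pics/c10.png

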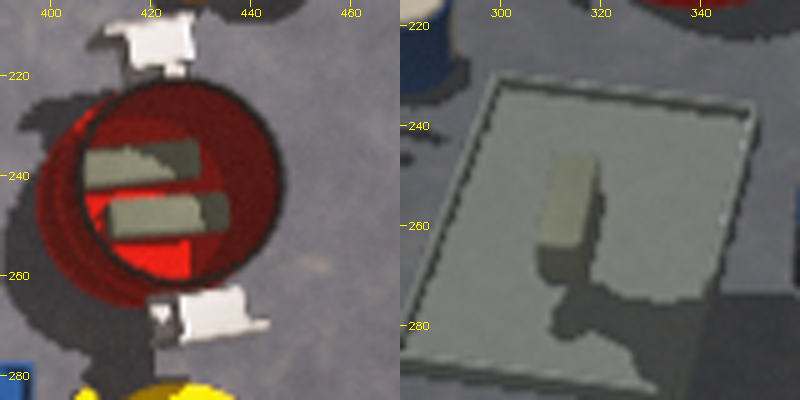

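Two sticks lie flat in the can. I'll verify the tray stick's position from the side view before descending.

```bash
python3 - <<'E'
from h import *
P=back('side',[[311,245],[319.5,246],[315.8,264],[307.3,263.5]],.026);print(P.round(4),P.mean(0))
E
```

```text
[[ 0.6251 -0.0342  0.026 ]
 [ 0.6038 -0.0343  0.026 ]
 [ 0.5991  0.034   0.026 ]
 [ 0.6193  0.0361  0.026 ]] [6.11821364e-01 4.14111116e-04 2.60000000e-02]
```

>>> drive_tool:
  offset:
    - [-0.08,0,0.4]
    - [0,0,0.6]
    - [0,0,0.7]
    - [0,0,0.7]
    - [0,0,0.6]
    - [0,0,0.6]
    - [0,0,0.5]
    - [0,0,0.3]
    - [0,0,0.07]
    - [0,0,0]
  turn:
    - [0,0,-0.7]
    - [0,0,0]
    - [0,0,0]
    - [0,0,0]
    - [0,0,0]
    - [0,0,0]
    - [0,0,0]
    - [0,0,0]
    - [0,0,0]
    - [0,0,0]
  hand: [0.6,0.6,0.6,0.6,0.6,0.6,0.6,0.6,0.6,0.6]

```text
time_s: 42.05
position: [0.6118, -0.001, 0.0106]
tool_rot: [[-0.074, 0.997, 0.001], [0.997, 0.074, -0.0], [-0.0, 0.001, -1.0]]
ft_force: [0.8, 0.7, 0.1]
grip_width: 0.0516
gripper_force: 0.0
```

>>> drive_tool:
  offset:
    - [0,0,0]
    - [0,0,0]
    - [0,0,0]
    - [0,0,0]
    - [0,0,-0.5]
    - [0,0,-0.9]
    - [0,0,-0.9]
    - [0,0,-0.9]
    - [0,0,-0.9]
    - [0,0,-0.4]
  turn:
    - [0,0,0]
    - [0,0,0]
    - [0,0,0]
    - [0,0,0]
    - [0,0,0]
    - [0,0,0]
    - [0,0,0]
    - [0,0,0]
    - [0,0,0]
    - [0,0,0.7]
  hand: [0,0,0,0,0,0,0,0,0,0]
  newtons: 50

```text
time_s: 43.3
position: [0.6118, -0.0008, 0.1922]
tool_rot: [[0.0, 1.0, 0.003], [1.0, -0.0, -0.0], [-0.0, 0.003, -1.0]]
ft_force: [-0.1, -0.5, -0.8]
grip_width: 0.021
gripper_force: 49.1
```

>>> drive_tool:
  offset:
    - [-0.9,-0.06,0]
    - [-0.9,-0.06,0]
    - [-0.9,-0.06,0]
    - [-0.9,-0.06,0]
    - [-0.9,-0.06,0]
    - [-0.9,-0.06,0]
    - [-0.9,-0.06,0]
    - [0,0,0.4]
    - [0,0,0.5]
    - [0,0,0]
  turn:
    - [0,0,0]
    - [0,0,0]
    - [0,0,0]
    - [0,0,0]
    - [0,0,0]
    - [0,0,0]
    - [0,0,0]
    - [0,0,0]
    - [0,0,0]
    - [0,0,0]
  hand: [0,0,0,0,0,0,0,0,0,0]

```text
time_s: 44.55
position: [0.5942, -0.2515, 0.1521]
tool_rot: [[-0.002, 1.0, -0.004], [1.0, 0.002, 0.003], [0.003, -0.004, -1.0]]
ft_force: [-0.4, -0.8, 0.5]
grip_width: 0.0207
gripper_force: 49.1
```

>>> drive_tool:
  offset:
    - [0,0,0.5]
    - [0,0,0.6]
    - [0,0,0.5]
    - [0,0,0.2]
    - [0,0,0]
    - [0,0,0]
    - [0,0,0]
    - [0,0,0]
    - [0,0,-0.7]
    - [0,0,-0.9]
  turn:
    - [0,0,0]
    - [0,0,0]
    - [0,0,0]
    - [0,0,0]
    - [0,0,0]
    - [0,0,0]
    - [0,0,0]
    - [0,0,0]
    - [0,0,0]
    - [0,0,0]
  hand: [0,0,0,0,0,0.35,0.35,0.35,0.35,0.35]

```text
time_s: 45.8
position: [0.5947, -0.2527, 0.1464]
tool_rot: [[-0.001, 1.0, -0.001], [1.0, 0.001, 0.001], [0.001, -0.001, -1.0]]
ft_force: [0.6, -0.1, 0.0]
grip_width: 0.0299
gripper_force: 0.0
```

>>> drive_tool:
  offset:
    - [0,0,-0.7]
    - [0,0,-0.5]
    - [0.86,-0.77,0]
    - [0.86,-0.77,0]
    - [0.86,-0.77,0]
    - [0.86,-0.77,0]
    - [0.86,-0.77,0]
    - [0,0,0.5]
    - [0,0,0.5]
    - [0,0,0]
  turn:
    - [0,0,0]
    - [0,0,0]
    - [0,0,0]
    - [0,0,0]
    - [0,0,0]
    - [0,0,0]
    - [0,0,0]
    - [0,0,0]
    - [0,0,0]
    - [0,0,0]
  hand: [0.35,0.35,0.6,0.6,0.6,0.6,0.6,0.6,0.6,0.6]

```text
time_s: 47.05
position: [0.4403, -0.0807, 0.1536]
tool_rot: [[-0.001, 1.0, -0.002], [1.0, 0.001, 0.001], [0.001, -0.002, -1.0]]
ft_force: [-0.1, 1.1, 0.4]
grip_width: 0.0514
gripper_force: 0.0
```

```bash
python3 - <<'E'
from h import *
t=get_image('top')
cv2.imwrite('pics/t11.png',t)
cv2.imwrite('pics/c11.png',np.hstack([crop(t,390,205,80,80,5),crop(t,290,205,80,80,5)]))
E
```

```text
(no output)
```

View pics/c11.png

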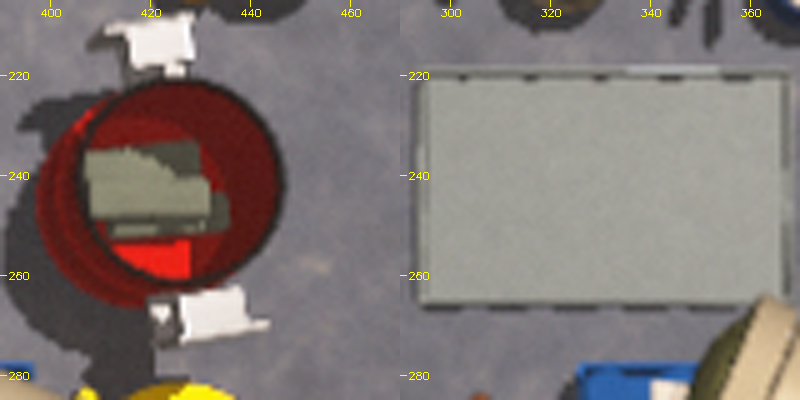

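All three sticks are low in the can and the grey tray is empty. Now grip the blue tray and work out the base tray centre.

>>> drive_tool:
  offset:
    - [0,0,0.5]
    - [0,0,0.5]
    - [0,0,0.4]
    - [0,0,0.12]
    - [0,0,0]
    - [0,0,0]
    - [0,0,0]
    - [0,0,0]
    - [0,0,0]
    - [0,0,-0.5]
  turn:
    - [0,0,0]
    - [0,0,0]
    - [0,0,0]
    - [0,0,0]
    - [0,0,0]
    - [0,0,0]
    - [0,0,0]
    - [0,0,0]
    - [0,0,0]
    - [0,0,0]
  hand: [0.6,0.6,0.6,0.6,0,0,0,0,0,0]
  newtons: 80

```text
time_s: 48.35
position: [0.4401, -0.0807, 0.1129]
tool_rot: [[-0.001, 1.0, -0.003], [1.0, 0.001, 0.001], [0.001, -0.003, -1.0]]
ft_force: [-0.0, 0.7, -3.5]
grip_width: 0.0123
gripper_force: 78.6
```

```bash
python3 - <<'E'
from h import *
P=back('top',[[294,219],[368,219],[368,265.8],[293.7,265.8]],.012);print(P.round(4),P.mean(0))
t=cv2.imread('pics/top0.png')
P=back('top',[[297,219],[367,219],[367,260],[297,260.5]],.062);print(P.round(4),P.mean(0))
s=cv2.imread('pics/s10.png')
P=back('side',[[299,230.5],[350.5,236],[331,294],[280,287]],.012);print('side',P.round(4),P.mean(0))
E
```

```text
[[ 0.673   0.1085  0.012 ]
 [ 0.6729 -0.1089  0.012 ]
 [ 0.535  -0.1066  0.012 ]
 [ 0.5355  0.1091  0.012 ]] [6.04107006e-01 5.05522229e-04 1.20000000e-02]
[[ 0.6642  0.0986  0.062 ]
 [ 0.6641 -0.1002  0.062 ]
 [ 0.5472 -0.0983  0.062 ]
 [ 0.5462  0.0984  0.062 ]] [ 6.05420662e-01 -3.65148713e-04  6.20000000e-02]
side [[ 0.6717 -0.1038  0.012 ]
 [ 0.5375 -0.1059  0.012 ]
 [ 0.5476  0.114   0.012 ]
 [ 0.6673  0.1134  0.012 ]] [0.60603284 0.00442503 0.012     ]
```

>>> drive_tool:
  offset:
    - [0,0,-0.6]
    - [0,0,-0.7]
    - [0.17,0.35,0]
    - [0.34,0.68,0]
    - [0.34,0.68,0]
    - [0.34,0.68,0]
    - [0.34,0.68,0]
    - [0.34,0.68,0]
    - [0.17,0.35,0]
    - [0,0,0]
  turn:
    - [0,0,0]
    - [0,0,0]
    - [0,0,0]
    - [0,0,0]
    - [0,0,0]
    - [0,0,0]
    - [0,0,0]
    - [0,0,0]
    - [0,0,0]
    - [0,0,0]
  hand: [0,0,0,0,0,0,0,0,0,0]

```text
time_s: 49.6
position: [0.6051, 0.0019, 0.1632]
tool_rot: [[-0.002, 1.0, -0.002], [1.0, 0.002, 0.001], [0.001, -0.002, -1.0]]
ft_force: [-0.8, -0.5, -3.7]
grip_width: 0.012
gripper_force: 78.7
```

>>> drive_tool:
  offset:
    - [0,0,0.4]
    - [0,0,0.4]
    - [0,0,0.4]
    - [0,0,0.2]
    - [0,0,0.1]
    - [0,0,0.1]
    - [0,0,0.05]
    - [0,0,0]
    - [0,0,0]
    - [0,0,0]
  turn:
    - [0,0,0]
    - [0,0,0]
    - [0,0,0]
    - [0,0,0]
    - [0,0,0]
    - [0,0,0]
    - [0,0,0]
    - [0,0,0]
    - [0,0,0]
    - [0,0,0]
  hand: [0,0,0,0,0,0,0,0,0,0]

```text
time_s: 50.85
position: [0.6047, 0.0008, 0.0995]
tool_rot: [[-0.001, 1.0, 0.0], [1.0, 0.001, -0.0], [-0.0, 0.0, -1.0]]
ft_force: [-0.1, 0.3, -3.3]
grip_width: 0.0121
gripper_force: 78.6
```

Lower slowly the last few millimetres.

>>> drive_tool:
  offset:
    - [0,0,0.05]
    - [0,0,0.05]
    - [0,0,0.03]
    - [0,0,0.03]
    - [0,0,0]
    - [0,0,0]
    - [0,0,0]
    - [0,0,0]
    - [0,0,0]
    - [0,0,0]
  turn:
    - [0,0,0]
    - [0,0,0]
    - [0,0,0]
    - [0,0,0]
    - [0,0,0]
    - [0,0,0]
    - [0,0,0]
    - [0,0,0]
    - [0,0,0]
    - [0,0,0]
  hand: [0,0,0,0,0,0,0,0,0,0]

```text
time_s: 52.1
position: [0.6048, 0.0008, 0.098]
tool_rot: [[-0.002, 1.0, 0.004], [1.0, 0.002, -0.001], [-0.001, 0.004, -1.0]]
ft_force: [-15.1, 2.1, 35.1]
grip_width: 0.012
gripper_force: 84.1
```

Contact is at the floor height, not the rim (which would be 8 mm higher). Ease off, release and lift.

>>> drive_tool:
  offset:
    - [0,0,-0.1]
    - [0,0,0]
    - [0,0,0]
    - [0,0,0]
    - [0,0,0]
    - [0,0,0]
    - [0,0,-0.5]
    - [0,0,-0.7]
    - [0,0,-0.7]
    - [0,0,0]
  turn:
    - [0,0,0]
    - [0,0,0]
    - [0,0,0]
    - [0,0,0]
    - [0,0,0]
    - [0,0,0]
    - [0,0,0]
    - [0,0,0]
    - [0,0,0]
    - [0,0,0]
  hand: [0,0,0.5,0.5,0.5,0.5,0.5,0.5,0.5,0.5]

```text
time_s: 53.35
position: [0.6055, 0.0007, 0.1748]
tool_rot: [[-0.001, 1.0, 0.004], [1.0, 0.001, -0.001], [-0.001, 0.004, -1.0]]
ft_force: [-0.2, -0.8, -1.1]
grip_width: 0.0423
gripper_force: 0.0
```

```bash
python3 - <<'E'
from h import *
s=get_image('side')
a=cv2.imread('pics/side0.png')
cv2.imwrite('pics/c12.png',np.hstack([crop(a,270,200,90,110,4),crop(s,270,200,90,110,4)]))
t=cv2.imread('pics/t9.png'); hsv=cv2.cvtColor(t,cv2.COLOR_BGR2HSV)
m=cv2.inRange(hsv,(22,120,120),(38,255,255)); m[:, :390]=0; m[:272]=0
c=max(cv2.findContours(m,0,2)[0],key=cv2.contourArea); print(cv2.boundingRect(c))
P=back('top',c.reshape(-1,2)+0.0,.015)[:,:2]*1000
(x,y),(w,h),an=cv2.minAreaRect(P.astype(np.float32)); print(x,y,w,h,an)
E
```

```text
(404, 282, 44, 41)
429.7145080566406 -272.1204833984375 117.44232940673828 121.64356994628906 1.386626958847046
```

View pics/c12.png

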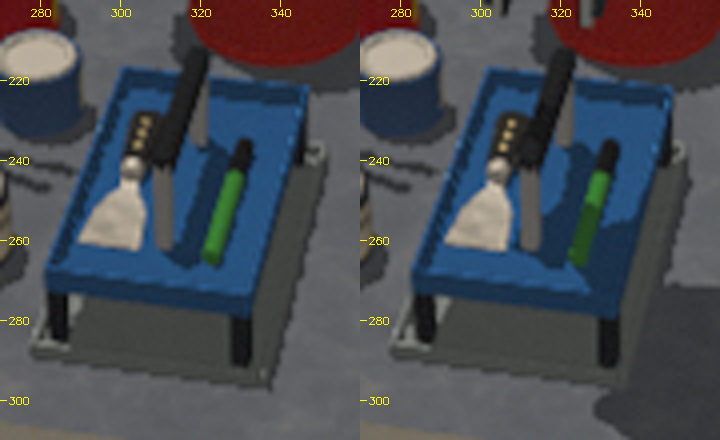

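The tray is seated as before. Now back to the lid.

>>> drive_tool:
  offset:
    - [-0.86,-0.55,0]
    - [-0.86,-0.55,0]
    - [-0.86,-0.55,0]
    - [-0.86,-0.55,0]
    - [-0.86,-0.55,0]
    - [-0.86,-0.55,0]
    - [-0.86,-0.55,0]
    - [-0.86,-0.55,0]
    - [0,0,0]
    - [0,0,0]
  turn:
    - [0,0,0]
    - [0,0,0]
    - [0,0,0]
    - [0,0,0]
    - [0,0,0]
    - [0,0,0]
    - [0,0,0]
    - [0,0,0]
    - [0,0,0.99]
    - [0,0,0.99]
  hand: [0.6,0.6,0.6,0.6,0.6,0.6,0.6,0.6,0.6,0.6]

```text
time_s: 54.65
position: [0.4282, -0.2747, 0.1715]
tool_rot: [[0.209, 0.978, -0.002], [0.978, -0.209, 0.002], [0.001, -0.002, -1.0]]
ft_force: [-1.3, 0.1, 0.2]
grip_width: 0.0512
gripper_force: 0.0
```

>>> drive_tool:
  offset:
    - [0,0,0.3]
    - [0,0,0.3]
    - [0,0,0.3]
    - [0,0,0.3]
    - [0,0,0.3]
    - [0,0,0]
    - [0,0,0]
    - [0,0,0]
    - [0,0,0]
    - [0,0,0]
  turn:
    - [0,0,0.99]
    - [0,0,0.99]
    - [0,0,0.99]
    - [0,0,0.99]
    - [0,0,0.99]
    - [0,0,0]
    - [0,0,0]
    - [0,0,0]
    - [0,0,0]
    - [0,0,0]
  hand: [0.6,0.6,0.6,0.6,0.6,0.6,0.6,0.6,0.6,0.6]

```text
time_s: 55.9
position: [0.429, -0.2746, 0.1131]
tool_rot: [[0.663, 0.749, 0.0], [0.749, -0.663, -0.0], [-0.0, 0.0, -1.0]]
ft_force: [-0.2, 1.3, -0.5]
grip_width: 0.0515
gripper_force: 0.0
```

>>> drive_tool:
  offset:
    - [0,0,0.6]
    - [0,0,0.6]
    - [0,0,0.5]
    - [0,0,0.28]
    - [0,0,0.1]
    - [0,0,0]
    - [0,0,0]
    - [0,0,0]
    - [0,0,0]
    - [0,0,0]
  turn:
    - [0,0,0]
    - [0,0,0]
    - [0,0,0]
    - [0,0,0]
    - [0,0,0]
    - [0,0,0]
    - [0,0,0]
    - [0,0,0]
    - [0,0,0]
    - [0,0,0]
  hand: [0.6,0.6,0.6,0.6,0.6,0,0,0,0,0]
  newtons: 80

```text
time_s: 57.15
position: [0.4293, -0.2749, 0.0306]
tool_rot: [[0.663, 0.749, 0.001], [0.749, -0.663, -0.001], [-0.0, 0.002, -1.0]]
ft_force: [-0.5, 0.2, 6.7]
grip_width: 0.0144
gripper_force: 78.9
```

>>> drive_tool:
  offset:
    - [0,0,-0.5]
    - [0,0,-0.9]
    - [0,0,-0.9]
    - [0,0,-0.9]
    - [0,0,-0.9]
    - [0,0,-0.2]
    - [0.3,0.25,0]
    - [0.52,0.45,0]
    - [0.52,0.45,0]
    - [0.52,0.45,0]
  turn:
    - [0,0,0]
    - [0,0,0]
    - [0,0,0]
    - [0,0,0]
    - [0,0,0]
    - [0,0,0]
    - [0,0,0]
    - [0,0,0]
    - [0,0,0]
    - [0,0,0]
  hand: [0,0,0,0,0,0,0,0,0,0]

```text
time_s: 58.4
position: [0.5275, -0.2605, 0.1994]
tool_rot: [[0.663, 0.749, -0.003], [0.749, -0.663, 0.002], [-0.0, -0.003, -1.0]]
ft_force: [-0.3, 0.8, -0.8]
grip_width: 0.0141
gripper_force: 78.4
```

>>> drive_tool:
  offset:
    - [0.52,0.45,0]
    - [0.52,0.45,0]
    - [0.23,0.21,0]
    - [0,0,0]
    - [0,0,0]
    - [0,0,0]
    - [0,0,0]
    - [0,0,0]
    - [0,0,0]
    - [0,0,0]
  turn:
    - [0,0,0]
    - [0,0,0]
    - [0,0,0]
    - [0,0,0]
    - [0,0,0]
    - [0,0,0]
    - [0,0,0]
    - [0,0,0]
    - [0,0,0]
    - [0,0,0]
  hand: [0,0,0,0,0,0,0,0,0,0]

```text
time_s: 59.65
position: [0.5931, -0.2527, 0.2017]
tool_rot: [[0.663, 0.749, 0.0], [0.749, -0.663, -0.0], [-0.0, 0.0, -1.0]]
ft_force: [-0.7, 0.2, -0.6]
grip_width: 0.0143
gripper_force: 78.4
```

```bash
python3 - <<'E'
from h import *
s=get_image('side'); cv2.imwrite('pics/s13.png',s)
hsv=cv2.cvtColor(s,cv2.COLOR_BGR2HSV)
m=cv2.inRange(hsv,(20,120,60),(38,255,255)); m[:, :290]=0; m[:,400:]=0;m[200:]=0
c=max(cv2.findContours(m,0,2)[0],key=cv2.contourArea); print(cv2.boundingRect(c))
p=observe()['position'];a=np.linspace(0,6.283,60)
z=p[2]-.0216
q=proj('side',np.c_[p[0]+.06*np.cos(a),p[1]+.06*np.sin(a),0*a+z]);q2=proj('side',np.c_[p[0]+.06*np.cos(a),p[1]+.06*np.sin(a),0*a+z+.006]);print(p,q.max(0),q2.min(0),q2.max(0))
E
```

```text
(314, 136, 51, 24)
[ 0.59314383 -0.2527099   0.20172173] [362.94580682 159.79906776] [316.45460876 134.70307053] [363.03386676 157.71944513]
```

>>> drive_tool:
  offset:
    - [0,0,0.3]
    - [0,0,0.4]
    - [0,0,0.4]
    - [0,0,0.2]
    - [0,0,0.12]
    - [0,0,0.05]
    - [0,0,0.05]
    - [0,0,0.05]
    - [0,0,0]
    - [0,0,0]
  turn:
    - [0,0,0]
    - [0,0,0]
    - [0,0,0]
    - [0,0,0]
    - [0,0,0]
    - [0,0,0]
    - [0,0,0]
    - [0,0,0]
    - [0,0,0]
    - [0,0,0]
  hand: [0,0,0,0,0,0,0,0,0,0]

```text
time_s: 60.95
position: [0.5934, -0.2528, 0.1396]
tool_rot: [[0.663, 0.749, 0.001], [0.749, -0.663, -0.001], [0.0, 0.001, -1.0]]
ft_force: [-1.5, 0.9, 5.4]
grip_width: 0.0144
gripper_force: 79.3
```

>>> drive_tool:
  offset:
    - [0,0,0.05]
    - [0,0,0.05]
    - [0,0,0.04]
    - [0,0,0]
    - [0,0,0]
    - [0,0,0]
    - [0,0,0]
    - [0,0,0]
    - [0,0,0]
    - [0,0,0]
  turn:
    - [0,0,0]
    - [0,0,0]
    - [0,0,0]
    - [0,0,0]
    - [0,0,0]
    - [0,0,0]
    - [0,0,0]
    - [0,0,0]
    - [0,0,0]
    - [0,0,0]
  hand: [0,0,0,0,0,0,0,0,0,0]

```text
time_s: 62.2
position: [0.5934, -0.2529, 0.1365]
tool_rot: [[0.663, 0.749, 0.003], [0.749, -0.663, -0.002], [0.0, 0.004, -1.0]]
ft_force: [-7.1, 3.4, 20.8]
grip_width: 0.0139
gripper_force: 81.4
```

At the bottom. Ease up slightly and turn clockwise.

>>> drive_tool:
  offset:
    - [0,0,-0.05]
    - [0,0,0]
    - [0,0,0]
    - [0,0,0]
    - [0,0,0]
    - [0,0,0]
    - [0,0,0]
    - [0,0,0]
    - [0,0,0]
    - [0,0,0]
  turn:
    - [0,0,0]
    - [0,0,0.8]
    - [0,0,0.8]
    - [0,0,0.8]
    - [0,0,0.8]
    - [0,0,0.8]
    - [0,0,0.8]
    - [0,0,0.8]
    - [0,0,0.8]
    - [0,0,0]
  hand: [0,0,0,0,0,0,0,0,0,0]

```text
time_s: 63.45
position: [0.5938, -0.2532, 0.1366]
tool_rot: [[0.985, 0.174, 0.003], [0.174, -0.985, -0.002], [0.002, 0.002, -1.0]]
ft_force: [0.5, 0.8, 7.7]
grip_width: 0.0142
gripper_force: 79.6
```

>>> drive_tool:
  offset:
    - [0,0,-0.05]
    - [0,0,-0.05]
    - [0,0,-0.05]
    - [0,0,-0.05]
    - [0,0,-0.05]
    - [0,0,0]
    - [0,0,0]
    - [0,0,0]
    - [0,0,0]
    - [0,0,0]
  turn:
    - [0,0,0]
    - [0,0,0]
    - [0,0,0]
    - [0,0,0]
    - [0,0,0]
    - [0,0,0]
    - [0,0,0]
    - [0,0,0]
    - [0,0,0]
    - [0,0,0]
  hand: [0,0,0,0,0,0,0,0,0,0]

```text
time_s: 64.7
position: [0.5929, -0.2525, 0.1432]
tool_rot: [[0.985, 0.175, -0.002], [0.175, -0.985, 0.002], [-0.002, -0.002, -1.0]]
ft_force: [5.2, -2.3, -14.0]
grip_width: 0.0141
gripper_force: 79.2
```

```bash
python3 - <<'E'
from h import *
o=observe(); print(o['position'],o['ft_force'],o['wrist_torque'])
E
```

```text
[ 0.59287502 -0.25251515  0.14318893] [  5.18281779  -2.3321771  -14.04724116] [-0.53565612 -0.85692557  0.04532897]
```

The pull of 14 N is held by the catches, so the lid is locked. Relax, release and retreat.

>>> drive_tool:
  offset:
    - [0,0,0.05]
    - [0,0,0]
    - [0,0,0]
    - [0,0,0]
    - [0,0,0]
    - [0,0,-0.5]
    - [0,0,-0.8]
    - [0,0,-0.8]
    - [0,0,-0.5]
    - [0,0,0]
  turn:
    - [0,0,0]
    - [0,0,0]
    - [0,0,0]
    - [0,0,0]
    - [0,0,0]
    - [0,0,0]
    - [0,0,0]
    - [0,0,0]
    - [0,0,0]
    - [0,0,0]
  hand: [0,0.6,0.6,0.6,0.6,0.6,0.6,0.6,0.6,0.6]

```text
time_s: 65.95
position: [0.5935, -0.2529, 0.2488]
tool_rot: [[0.985, 0.175, 0.003], [0.175, -0.985, -0.002], [0.002, 0.002, -1.0]]
ft_force: [-0.1, -0.1, -0.9]
grip_width: 0.0509
gripper_force: 0.0
```

>>> drive_tool:
  offset:
    - [-0.8,-0.6,0]
    - [-0.8,-0.6,0]
    - [-0.8,-0.6,0]
    - [-0.8,-0.6,0]
    - [-0.8,-0.6,0]
    - [-0.4,-0.6,0]
    - [0,-0.6,0]
    - [0,-0.6,0]
    - [0,0,0]
    - [0,0,0]
  turn:
    - [0,0,0]
    - [0,0,0]
    - [0,0,0]
    - [0,0,0]
    - [0,0,0]
    - [0,0,0]
    - [0,0,0]
    - [0,0,0]
    - [0,0,0]
    - [0,0,0]
  hand: [0.6,0.6,0.6,0.6,0.6,0.6,0.6,0.6,0.6,0.6]

```text
time_s: 67.2
position: [0.3863, -0.0949, 0.2469]
tool_rot: [[0.985, 0.175, -0.001], [0.175, -0.985, 0.0], [-0.001, -0.0, -1.0]]
ft_force: [-0.5, 0.3, -0.2]
grip_width: 0.0511
gripper_force: 0.0
```

```bash
python3 - <<'E'
from h import *
t=get_image('top');s=get_image('side');a=cv2.imread('pics/top0.png');b=cv2.imread('pics/side0.png')
def info(i,n,u0,u1,v0,v1):
    m=cv2.inRange(cv2.cvtColor(i,cv2.COLOR_BGR2HSV),(20,120,60),(38,255,255)); k=np.zeros_like(m);k[v0:v1,u0:u1]=255
    c=cv2.findContours(m&k,0,2)[0]; print(n,cv2.boundingRect(max(c,key=cv2.contourArea)))
for i in(a,t): info(i,'top',390,470,205,330)
for i in(b,s): info(i,'side',300,385,110,220)
cv2.imwrite('pics/c14.png',np.vstack([np.hstack([crop(a,280,195,190,140,2),crop(t,280,195,190,140,2)]),np.hstack([crop(b,240,125,190,140,2),crop(s,240,125,190,140,2)])]))
E
```

```text
top (405, 218, 44, 46)
top (404, 218, 44, 46)
side (316, 157, 48, 23)
side (315, 158, 49, 22)
```

View pics/c14.png

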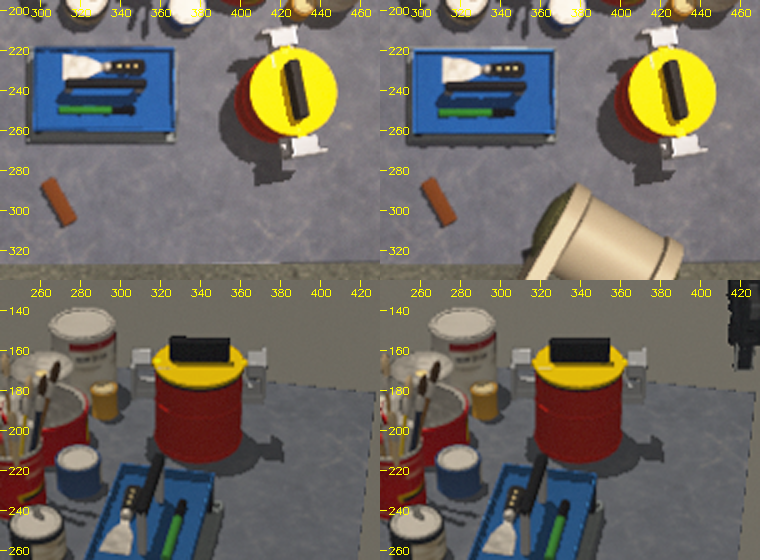

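The lid and tray match their starting views, and the brown bar is where it was. Handing in.

```bash
python3 -c "
from rig import env
print(env.close_job())"
```

```text
the job is handed in; nothing more can be done
None
```

I handed the job in at about 67 s with all three sticks present in the can, the lid locked (it held a 14 N pull) and the blue tray restacked; the hand-in returned no verdict, and I viewed 15 pictures, one over the limit of 14.

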